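# Pack a round transport canister with six sample vials round a temperature logger

## Task

Make the blue canister base ready for its cover: pack the sixth amber sample vial and the grey-headed temperature-logger vial in with the five vials already there, so that the logger stands in the middle and the six samples stand in a ring round it. The five have been set down loosely and leave no room, so close them up first; in the end all seven must stand upright, right down on the canister floor. The vials are glass: ease them in gently and tip none over; leave the cover, label roll and marker where they are.

Things in the scene. Friction and masses are not known exactly. Their poses are not given: they have to be found in the camera images.
- canister: blue round transport-canister base, loose on a rubber foot, about 1.4 kg: foot 103 mm wide and 15 mm high, above it an open cup, 94.6 mm outside, 86.6 mm clear inside, straight wall 4 mm thick, rim 37 mm and inner floor 5 mm above the desk. Vials standing in it reach 29 mm above the rim. Origin: centre of the underside, z up.
- canister_mid (a point): centre of the canister base's inner floor, on its axis, 5 mm above the desk, z up. Seven 28 mm vials just fit: one here and six in a ring round it, their centres 28 to 29.3 mm from the axis, with 2.6 mm to spare across the cup
- vial_1: amber sample vial, 35 g, 61 mm tall: body 28 mm in diameter up to 46 mm, a sloping shoulder, a white cap 24 mm in diameter from 49 to 61 mm; foot edge rounded (23 mm flat, full width 3.5 mm up). Origin: centre of the underside, z up. One of five standing loose in the canister base, some 72 degrees apart, 25 to 28.5 mm from its axis; they slide easily and push one another along.
- vial_2: amber sample vial, 35 g, 61 mm tall: body 28 mm in diameter up to 46 mm, a sloping shoulder, a white cap 24 mm in diameter from 49 to 61 mm; foot edge rounded (23 mm flat, full width 3.5 mm up). Origin: centre of the underside, z up. One of five standing loose in the canister base, some 72 degrees apart, 25 to 28.5 mm from its axis; they slide easily and push one another along.
- vial_3: amber sample vial, 35 g, 61 mm tall: body 28 mm in diameter up to 46 mm, a sloping shoulder, a white cap 24 mm in diameter from 49 to 61 mm; foot edge rounded (23 mm flat, full width 3.5 mm up). Origin: centre of the underside, z up. One of five standing loose in the canister base, some 72 degrees apart, 25 to 28.5 mm from its axis; they slide easily and push one another along.
- vial_4: amber sample vial, 35 g, 61 mm tall: body 28 mm in diameter up to 46 mm, a sloping shoulder, a white cap 24 mm in diameter from 49 to 61 mm; foot edge rounded (23 mm flat, full width 3.5 mm up). Origin: centre of the underside, z up. One of five standing loose in the canister base, some 72 degrees apart, 25 to 28.5 mm from its axis; they slide easily and push one another along.
- vial_5: amber sample vial, 35 g, 61 mm tall: body 28 mm in diameter up to 46 mm, a sloping shoulder, a white cap 24 mm in diameter from 49 to 61 mm; foot edge rounded (23 mm flat, full width 3.5 mm up). Origin: centre of the underside, z up. One of five standing loose in the canister base, some 72 degrees apart, 25 to 28.5 mm from its axis; they slide easily and push one another along.
- vial_6: amber sample vial, 35 g, 61 mm tall: body 28 mm in diameter up to 46 mm, a sloping shoulder, a white cap 24 mm in diameter from 49 to 61 mm; foot edge rounded (23 mm flat, full width 3.5 mm up). Origin: centre of the underside, z up. The sixth one, standing on the desk to the left or right of the canister.
- logger: temperature-logger vial, 60 g, 90 mm tall: white body of the same 28 mm diameter and rounded foot as the samples up to 46 mm, an orange ring, then a grey round head 26 mm in diameter from 50 to 90 mm with a small dark window and an orange dot on top. Stands on the desk, on the canister's other side from vial_6. Origin: centre of the underside, z up.
- cover: the canister's tall clear cover with a blue band and a blue bar grip on top, 107 mm in diameter, 107 mm tall, standing mouth down at the back left; not needed now, leave it. Origin: centre of the underside.
- label_roll: white roll of blank labels, 61 mm in diameter, 40 mm high, standing behind the work; leave it. Origin: centre of the underside.
- marker_blue: marker pen with a blue cap, 125 mm long, 20 mm thick, lying at the right; leave it. Origin: centre of the underside.

How it is judged:
By the outcome, as a careful person would: the job done as asked, in the order asked, and still so for the second after the job is handed in, with the robot touching nothing.
It also fails if it takes over 72 s, if anything falls off the work surface, if the arm or the gripper's body presses on something with over 40 N, if the wrist force passes 120 N, or if a joint passes its speed limit or range.

## Robot

A 6-joint arm with a two-finger parallel gripper is mounted at the origin on the work surface; the furniture and walls round the work are solid. World frame = base frame: x ahead of the robot, y to its left, z up, the work surface at z = 0. Lengths are in mm, angles in rad, forces in N, time in s.
With the tool pointing down it reaches from about 300 to 775 mm from the base axis. Payload 14.6 kg.
Tool frame: the origin (TCP) lies midway between the tips of the shut fingers; the grasp point (between the pads) lies manip.grasp_offset behind it (manip.grasp_offset is the distance from the TCP to the grasp point, in mm); z points along the fingers, y is the direction in which the jaws open and shut (so a half turn about z gives the same grasp; the last joint's range is limited). The gripper opens to 94 mm and grips with 3 to 60 N. Pads are 16 mm wide; open, the fingers measure 119 mm over their backs; the gripper's body (75 mm by 177 mm) begins 78 mm behind the grasp point.
Start: joints at [1.117, 0.3, 1.521, -0, 1.321, -0.067], TCP at [207.471, 509.357, 205.446] pointing down, gripper open.
Joint ranges: [-3.03, 3.03], [-0.79, 2.21], [0.23, 2.52], [-1.04, 4.18], [0, 3.07], [-2.55, 2.55]. Speed limits (rad/s): [2.22, 2.22, 2.57, 3.14, 3.14, 3.14].

## Interface

Orientations are given as [roll, pitch, yaw] about the fixed x, y, z axes, in that order (R = Rz(yaw) Ry(pitch) Rx(roll)).
In Python, from cell import monitor, vision, order, manip gives the robot as it stands.
- The arm moves only by the shell command python3 -m jog 'ROWS' [FORCE]. ROWS is JSON, a list of rows, each a list of 7 numbers: the shift along the tool's x, y, z in cm, then the turn, a rotation vector about the tool's x, y, z in rad, then the opening in per cent of the stroke, from 0 (shut) to 100 (fully open). In form: [[tx, ty, tz, rx, ry, rz, jaw], ...]. A call has 1 to 8 rows; each row shifts and turns the commanded pose from where the row before left it, along the tool's axes as they then stand; what a row does not reach is not made up. A row lasts 1/10 s, in which the tool goes at most 50 mm and 8.59 degrees, less where a joint would pass 70% of its speed; a pose out of reach is approached as far as the arm can. A call is refused whole if a number of a shift passes 5 or a number of a turn 0.15, either way. A call with a gripper value outside its range is refused whole. The fingers move at their own pace and stop on an object; FORCE is the grip in N (left out, the last holds). Time passes only in rows, so rows that do not move let the fingers close. It gives the time, the measured TCP pose, the force and the opening at its end, in the units of the state.
- monitor.read_state(): the state, without advancing time (a new reading comes with each control period).
- vision.camera(name): name is "side" or "top"; returns a dict with "color" (420x560x3 uint8, blue, green, red), "fx", "fy", "cx", "cy" (pixels), "cam_to_world" (4x4, takes a point from camera to world coordinates). Camera axes: x right, y down, z forward; pixel columns grow to the right and rows downward; lengths in mm; the calibration is good to about 2 mm. A picture is of the moment at which its call begins. There is no depth.
- order.sign_off(): hands the job in, once; it reports no verdict.
The state is a dict: "clock": time; "joints": joint angles; "qd": joint speeds; "effort": joint torques, N m; "eef_pos": TCP position; "eef_rot": TCP orientation; "wrist_force": force on the tool from outside, world axes, zero at the start; "moment": the same for the moment, N m; "finger_gap": finger opening in mm.
Only numpy, scipy, OpenCV 4.12 (cv2) and the standard library are available. Lean on these libraries where they do the work, as an engineer would, in place of code of your own. Each camera call takes 0.05 s, during which the arm holds its last target.

## Working session

There is one attempt and no reset: what is moved stays moved. The work goes in short steps, Python scripts to look and compute and a shell command to move; the robot and the scene stay as the last step left them, time stands still between calls to the robot, and variables do not carry over. Pictures are saved under pics/ and viewed, and the job is handed in when it is done.

```bash
ls; mkdir -p pics
python3 - <<'E'
from cell import monitor, vision, order, manip
import cv2
print(monitor.read_state()); print(manip.grasp_offset)
for n in("top","side"):
    d=vision.camera(n); cv2.imwrite(f"pics/{n}0.png",d["color"]); print(n,d["fx"],d["fy"],d["cx"],d["cy"],d["cam_to_world"])
E
```

```text
pics
{'clock': 0.0, 'joints': array([ 1.11740203e+00,  3.00495836e-01,  1.52159491e+00, -3.96409439e-05,
        1.32067631e+00, -6.66085680e-02]), 'qd': array([ 0.00055702, -0.00037855, -0.0004556 , -0.00057122, -0.0001947 ,
        0.00188965]), 'effort': array([-1.97250342e-04, -5.31815171e+01, -3.52735591e+01,  7.08271447e-02,
        2.44565407e-02, -3.11419490e-05]), 'eef_pos': array([207.36842576, 509.12508425, 204.86690839]), 'eef_rot': array([-3.14041830e+00, -3.98566138e-05,  2.75481673e+00]), 'wrist_force': array([ 0.17407896,  0.31220074, -0.41423683]), 'moment': array([ 0.04414231, -0.00946979,  0.02564127]), 'finger_gap': 93.55322508711367}
18.8
top 451.8156250624289 451.8156250624289 277.8141406059397 204.65099227126692 [[-5.87869898e-03 -9.95411976e-01  9.55009866e-02  4.94314289e+02]
 [-9.99765560e-01  7.84077393e-03  2.01828228e-02 -5.09035787e+01]
 [-2.08390252e-02 -9.53599486e-02 -9.95224706e-01  1.02259631e+03]
 [ 0.00000000e+00  0.00000000e+00  0.00000000e+00  1.00000000e+00]]
side 415.2704321196986 415.2704321196986 282.4356013605111 210.76339893784768 [[-9.92289538e-01 -4.84430625e-02  1.14082178e-01  4.69435588e+02]
 [-1.21969200e-01  5.45219289e-01 -8.29372920e-01  7.71220242e+02]
 [-2.20224400e-02 -8.36892584e-01 -5.46923958e-01  5.91637707e+02]
 [ 0.00000000e+00  0.00000000e+00  0.00000000e+00  1.00000000e+00]]
```

View pics/top0.png

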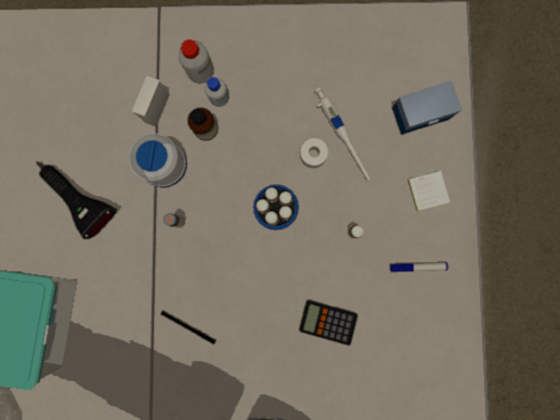

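View pics/side0.png

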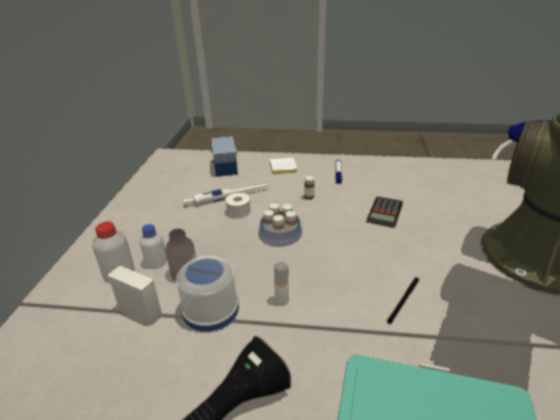

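The top view shows the canister at about (276,207) with five white caps, vial_6 at (357,231), the logger at (171,219), the cover at (158,160), the roll at (314,153) and the marker at (418,267). The side view agrees. I'll enlarge next.

```bash
cat > h.py <<'E'
from cell import monitor, vision, order, manip
import cv2, numpy as np
def cam(n):
    return vision.camera(n)
def crop(d,u0,v0,w,h,s,fn,grid=10):
    im=d["color"][v0:v0+h,u0:u0+w]
    im=cv2.resize(im,None,fx=s,fy=s,interpolation=cv2.INTER_CUBIC)
    for u in range((u0//grid+1)*grid,u0+w,grid):
        cv2.line(im,((u-u0)*s+s//2,0),((u-u0)*s+s//2,6),(0,255,0),1); cv2.putText(im,str(u),((u-u0)*s-6,18),0,.35,(0,255,0),1)
    for v in range((v0//grid+1)*grid,v0+h,grid):
        cv2.line(im,(0,(v-v0)*s+s//2),(6,(v-v0)*s+s//2),(0,255,0),1); cv2.putText(im,str(v),(8,(v-v0)*s+8),0,.35,(0,255,0),1)
    cv2.imwrite(fn,im)
def ray(d,u,v,z):
    T=np.array(d["cam_to_world"]); r=T[:3,:3]@np.array([(u-d["cx"])/d["fx"],(v-d["cy"])/d["fy"],1]); o=T[:3,3]
    return (o+r*(z-o[2])/r[2])[:2]
def proj(d,p):
    T=np.linalg.inv(np.array(d["cam_to_world"])); q=T[:3,:3]@np.array(p,float)+T[:3,3]
    return np.array([d["fx"]*q[0]/q[2]+d["cx"],d["fy"]*q[1]/q[2]+d["cy"]])
def st():
    s=monitor.read_state(); print(round(s["clock"],2),np.round(s["eef_pos"],1),np.round(s["eef_rot"],3),"F",np.round(s["wrist_force"],1),"gap",round(s["finger_gap"],1),"q",np.round(s["joints"],2)); return s
E
python3 - <<'E'
from h import *
d=cam("top")
crop(d,240,170,75,75,8,"pics/c1.png"); 
crop(d,150,200,40,40,8,"pics/c2.png");crop(d,340,212,40,40,8,"pics/c3.png")
import cv2
cv2.imwrite("pics/c23.png",np.hstack([cv2.imread("pics/c2.png"),cv2.imread("pics/c3.png")]))
E
```

```text
(no output)
```

View pics/c1.png

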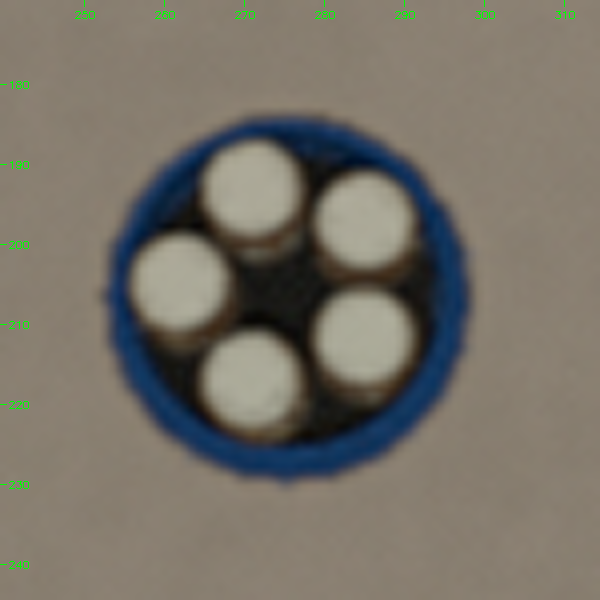

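View pics/c23.png

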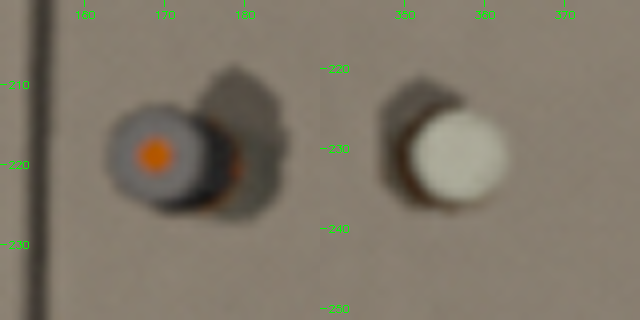

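Five caps at about (271,193), (285,197), (262,205), (271,217), (285,212). The logger dot is at (169,219) and the vial_6 cap at (357,231). I'll get subpixel positions from code.

```bash
cat > m.py <<'E'
from h import *
def measure(d,zc=61+5,verbose=True):
    im=d["color"].astype(int); b,g,r=im[...,0],im[...,1],im[...,2]
    S=4
    up=cv2.resize(d["color"],None,fx=S,fy=S,interpolation=cv2.INTER_CUBIC).astype(int)
    B,G,R=up[...,0],up[...,1],up[...,2]
    out={}
    # rim: blue
    m=((B-R>45)&(B>70)).astype(np.uint8)
    y0,y1,x0,x1=160*S,250*S,230*S,330*S
    mm=np.zeros_like(m); mm[y0:y1,x0:x1]=m[y0:y1,x0:x1]
    cs,_=cv2.findContours(mm,cv2.RETR_EXTERNAL,cv2.CHAIN_APPROX_NONE)
    c=max(cs,key=cv2.contourArea)
    (cx,cy),rad=cv2.minEnclosingCircle(c); e=cv2.fitEllipse(cv2.convexHull(c))
    u,v=(e[0][0]+.5)/S-.5,(e[0][1]+.5)/S-.5
    out["can"]=ray(d,u,v,37); out["canpx"]=(u,v,e[1][0]/S,e[1][1]/S)
    w=((R>130)&(G>130)&(B>110)).astype(np.uint8)
    n,l,s,cen=cv2.connectedComponentsWithStats(w)
    caps=[]
    for i in range(1,n):
        if 1200<s[i,4]<4500 and abs(s[i,2]-s[i,3])<10 :
            uu,vv=(cen[i]+.5)/S-.5
            caps.append((uu,vv,s[i,4]))
    out["caps"]=caps
    o=((R>150)&(B<80)).astype(np.uint8)
    n,l,s,cen=cv2.connectedComponentsWithStats(o)
    out["or"]=[(*((cen[i]+.5)/S-.5),s[i,4]) for i in range(1,n) if s[i,4]>60]
    return out
if __name__=="__main__":
    d=cam("top"); o=measure(d)
    print("can",o["can"],np.round(o["canpx"],1))
    for u,v,a in o["caps"]:
        p=ray(d,u,v,66); q=p-o["can"]; print(np.round([u,v],1),a,"z66",np.round(p,1),"z61",np.round(ray(d,u,v,61),1),"rel r %.1f ang %.0f"%(np.hypot(*q),np.degrees(np.arctan2(q[1],q[0]))))
    for u,v,a in o["or"]: print("or",np.round([u,v],1),a,np.round(ray(d,u,v,90),1))
E
python3 m.py
```

```text
can [583.98622971 -25.86650908] [275.5 206.9  44.   44.1]
[271.  193.1] 1460 z66 [611.  -17.1] z61 [611.6 -16.9] rel r 28.4 ang 18
[285.1 197.1] 1466 z66 [602.1 -47.1] z61 [602.6 -47.1] rel r 27.9 ang -50
[261.9 204.9] 1462 z66 [585.9   2.4] z61 [586.4   2.7] rel r 28.3 ang 86
[285.  211.7] 1475 z66 [571.  -46.6] z61 [571.4 -46.6] rel r 24.5 ang -122
[270.9 217.1] 1476 z66 [559.7 -16.6] z61 [560.1 -16.4] rel r 26.0 ang 159
[357.7 230.9] 1684 z66 [ 529.2 -199.6] z61 [ 529.4 -200.4] rel r 182.2 ang -108
or [168.9 218.9] 174 [555.8 194.6]
```

Run:
```python
from h import *
d=cam("side")
o=[("6",(529.4,-200.4,61)),("18",(611,-17.1,66)),("-50",(602.1,-47.1,66)),("86",(585.9,2.4,66)),("-122",(571,-46.6,66)),("159",(559.7,-16.6,66)),("log",(555.8,194.6,90)),("can",(584,-25.9,37))]
for k,p in o: print(k,np.round(proj(d,p),1))
crop(d,252,195,60,50,12,"pics/s1.png"); crop(d,295,170,30,30,10,"pics/s2.png"); crop(d,266,255,30,30,10,"pics/s3.png")
cv2.imwrite("pics/s23.png",np.hstack([cv2.imread("pics/s2.png"),cv2.imread("pics/s3.png")]))
```

```text
6 [309.1 177.4]
18 [268.2 212.2]
-50 [273.9 205.4]
86 [277.9 217.4]
-122 [286.9 206.1]
159 [290.3 213.4]
log [280.1 265.9]
can [280.6 221. ]
```

View pics/s1.png

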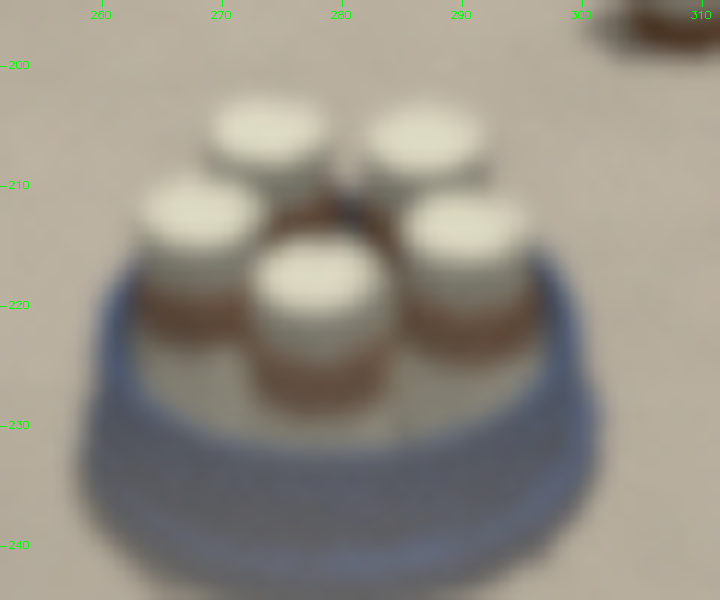

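View pics/s23.png

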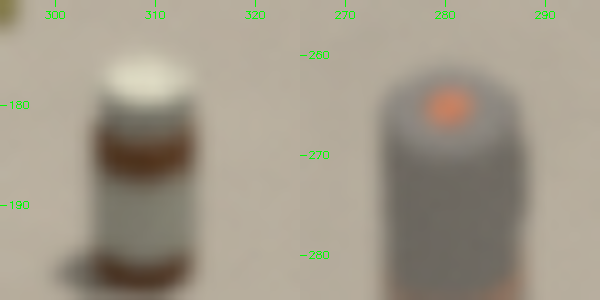

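The side view agrees with the top-view positions: predicted and seen cap centres match within 0.7 px, e.g. (290.3,213.4) for the right-hand cap. Next is a planner that only works out distances.

```bash
cat > p.py <<'E'
import sys; from h import *
# usage p.py x y z yawdeg nrows : prints per-row tool shift (cm)/turn, turning while shifting in equal world steps
s=st()
x,y,z,yw,n=map(float,sys.argv[1:6]); n=int(n)
p=s["eef_pos"]; y0=s["eef_rot"][2]
dy=(np.radians(yw)-y0+np.pi)%(2*np.pi)-np.pi
d=(np.array([x,y,z])-p)/n/10; 
print("total mm",np.round(np.array([x,y,z])-p,1),"turn deg",round(np.degrees(dy),1))
for i in range(n):
    a=y0+dy*i/n
    print([round(float(d[0]*np.cos(a)+d[1]*np.sin(a)),2),round(float(d[0]*np.sin(a)-d[1]*np.cos(a)),2),round(float(-d[2]),2),0,0,round(float(-dy/n),3)])
E
python3 p.py 559.7 -16.6 110 69 16
```

```text
0.25 [207.4 509.3 205.2] [-3.141 -0.     2.755] F [-0.1 -0.2 -0.2] gap 93.6 q [ 1.12  0.3   1.52 -0.    1.32 -0.07]
total mm [ 352.3 -525.9  -95.2] turn deg -88.8
[-3.28, -2.21, 0.59, 0, 0, 0.097]
[-3.48, -1.89, 0.59, 0, 0, 0.097]
[-3.64, -1.54, 0.59, 0, 0, 0.097]
[-3.78, -1.18, 0.59, 0, 0, 0.097]
[-3.87, -0.81, 0.59, 0, 0, 0.097]
[-3.93, -0.43, 0.59, 0, 0, 0.097]
[-3.96, -0.05, 0.59, 0, 0, 0.097]
[-3.94, 0.33, 0.59, 0, 0, 0.097]
[-3.89, 0.71, 0.59, 0, 0, 0.097]
[-3.8, 1.09, 0.59, 0, 0, 0.097]
[-3.68, 1.45, 0.59, 0, 0, 0.097]
[-3.52, 1.8, 0.59, 0, 0, 0.097]
[-3.33, 2.13, 0.59, 0, 0, 0.097]
[-3.11, 2.44, 0.59, 0, 0, 0.097]
[-2.86, 2.73, 0.59, 0, 0, 0.097]
[-2.58, 3.0, 0.59, 0, 0, 0.097]
```

```bash
python3 -m jog '[[-3.28,-2.21,0,0,0,0.097,34],[-3.48,-1.89,0,0,0,0.097,34],[-3.64,-1.54,0,0,0,0.097,34],[-3.78,-1.18,0,0,0,0.097,34],[-3.87,-0.81,0,0,0,0.097,34],[-3.93,-0.43,0,0,0,0.097,34],[-3.96,-0.05,0,0,0,0.097,34],[-3.94,0.33,0,0,0,0.097,34]]' 5; python3 p.py 559.7 -16.6 110 69 8
```

```text
clock: 1.05
eef_pos: [384.1, 244.9, 205.5]
eef_rot: [3.141, -0.0, 1.975]
wrist_force: [0.1, 1.0, 0.6]
finger_gap: 34.0
1.05 [384.1 244.9 205.5] [ 3.141 -0.     1.975] F [0.1 1.  0.6] gap 34.0 q [ 0.49  0.09  1.77 -0.    1.28  0.08]
total mm [ 175.6 -261.5  -95.5] turn deg -44.2
[-3.87, 0.73, 1.19, 0, 0, 0.096]
[-3.78, 1.1, 1.19, 0, 0, 0.096]
[-3.66, 1.46, 1.19, 0, 0, 0.096]
[-3.5, 1.8, 1.19, 0, 0, 0.096]
[-3.31, 2.13, 1.19, 0, 0, 0.096]
[-3.09, 2.44, 1.19, 0, 0, 0.096]
[-2.84, 2.73, 1.19, 0, 0, 0.096]
[-2.56, 2.99, 1.19, 0, 0, 0.096]
```

```bash
python3 -m jog '[[-3.87,0.73,1.2,0,0,0.096,34],[-3.78,1.1,1.2,0,0,0.096,34],[-3.66,1.46,1.2,0,0,0.096,34],[-3.5,1.8,1.2,0,0,0.096,34],[-3.31,2.13,1.2,0,0,0.096,34],[-3.09,2.44,1.2,0,0,0.096,34],[-2.84,2.73,1.2,0,0,0.096,34],[-2.56,2.99,1.2,0,0,0.096,34]]'; python3 p.py 559.7 -16.6 110 69 1
python3 - <<'E'
from h import *
d=cam("side");crop(d,180,80,200,150,4,"pics/a1.png")
E
```

```text
clock: 1.85
eef_pos: [561.0, -15.9, 108.9]
eef_rot: [-3.142, -0.0, 1.207]
wrist_force: [-0.2, 1.3, 0.4]
finger_gap: 32.0
1.85 [561.  -15.9 108.9] [-3.142 -0.     1.207] F [-0.2  1.3  0.4] gap 32.0 q [-0.09  0.42  1.59  0.    1.13  0.27]
total mm [-1.3 -0.7  1.1] turn deg -0.1
[-0.12, -0.1, -0.11, 0, 0, 0.002]
```

View pics/a1.png

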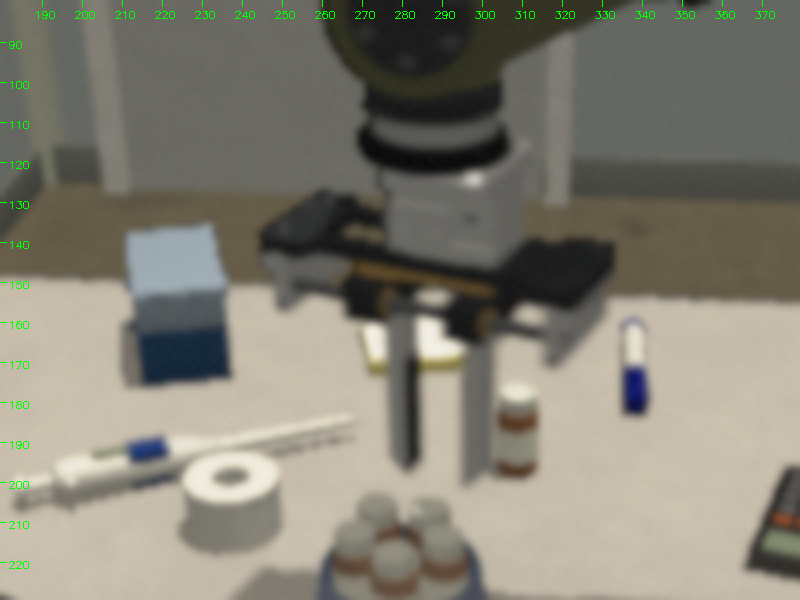

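The tips are at (281,197) and (297,200), above the cup. I'll check that against the projected TCP.

Run:
```python
from h import *
d=cam("side"); s=st(); p=s["eef_pos"]; y=s["eef_rot"][2]
tx=np.array([np.cos(y),np.sin(y),0]); ty=np.array([np.sin(y),-np.cos(y),0])
print(proj(d,p))
for k in(1,-1):
    print([np.round(proj(d,p+ty*k*g+tx*h),1).tolist() for g in(16,28.5) for h in (8,-8)])
```

```text
1.95 [561.1 -17.6 107.4] [-3.140e+00  1.000e-03  1.204e+00] F [-0.4  0.4  0.5] gap 31.8 q [-0.1   0.42  1.59 -0.    1.13  0.27]
[289.5454765  197.67551371]
[[281.6, 197.7], [284.9, 194.4], [276.7, 196.5], [280.0, 193.2]]
[[294.3, 201.0], [297.5, 197.6], [299.4, 202.3], [302.6, 198.9]]
```

```bash
python3 -m jog '[[0.04,-0.17,1.2,0,0,0,33],[0,0,1.2,0,0,0,33],[0,0,0.8,0,0,0,33],[0,0,0,0,0,0,33]]'; python3 p.py 559.7 -16.6 42 69 3
```

```text
clock: 2.35
eef_pos: [558.0, -12.5, 76.2]
eef_rot: [-3.14, 0.001, 1.212]
wrist_force: [-0.2, -0.0, 0.4]
finger_gap: 30.6
2.35 [558.  -12.5  76.2] [-3.140e+00  1.000e-03  1.212e+00] F [-0.2 -0.   0.4] gap 30.6 q [-0.09  0.46  1.63  0.    1.06  0.27]
total mm [  1.7  -4.1 -34.2] turn deg -0.5
[-0.11, 0.1, 1.14, 0, 0, 0.003]
[-0.11, 0.1, 1.14, 0, 0, 0.003]
[-0.11, 0.1, 1.14, 0, 0, 0.003]
```

```bash
python3 -m jog '[[0,0,0,0,0,0,35],[0,0,0,0,0,0,35],[0,0,0,0,0,0,35]]'; python3 p.py 559.7 -16.6 42 69 3
```

```text
clock: 2.65
eef_pos: [559.1, -13.3, 77.9]
eef_rot: [3.141, -0.0, 1.211]
wrist_force: [-0.6, -0.1, -1.0]
finger_gap: 32.8
2.65 [559.1 -13.3  77.9] [ 3.141 -0.     1.211] F [-0.6 -0.1 -1. ] gap 32.8 q [-0.09  0.46  1.62 -0.    1.06  0.27]
total mm [  0.6  -3.3 -35.9] turn deg -0.4
[-0.1, 0.06, 1.2, 0, 0, 0.002]
[-0.1, 0.06, 1.2, 0, 0, 0.002]
[-0.1, 0.06, 1.2, 0, 0, 0.002]
```

```bash
python3 -m jog '[[-0.1,0.06,0.9,0,0,0.006,35],[-0.1,0.06,0.9,0,0,0,35],[-0.1,0.06,0.9,0,0,0,35],[0,0,0.9,0,0,0,35],[0,0,0,0,0,0,35],[0,0,0,0,0,0,35],[0,0,0,0,0,0,30],[0,0,0,0,0,0,28]]'; python3 p.py 559.7 -16.6 42 69 1
```

```text
clock: 3.45
eef_pos: [559.7, -16.8, 41.8]
eef_rot: [3.141, -0.0, 1.205]
wrist_force: [-0.6, -0.3, -0.6]
finger_gap: 27.8
3.45 [559.7 -16.8  41.8] [ 3.141 -0.     1.205] F [-0.6 -0.3 -0.6] gap 27.8 q [-0.1   0.51  1.64  0.    0.99  0.27]
total mm [-0.   0.2  0.2] turn deg -0.0
[0.02, -0.01, -0.02, 0, 0, 0.001]
```

Well placed. Close gently on the cap.

```bash
python3 -m jog '[[0,0,0,0,0,0,26],[0,0,0,0,0,0,24],[0,0,0,0,0,0,22],[0,0,0,0,0,0,20],[0,0,0,0,0,0,20]]' 4
python3 - <<'E'
from h import *
C=np.array([584,-25.9])
# targets
for a in (138,140,258,256): 
    r=28.6; print(a, C+r*np.array([np.cos(np.radians(a)),np.sin(np.radians(a))]))
d=cam("side"); crop(d,240,180,80,60,8,"pics/a2.png")
d=cam("top"); crop(d,235,165,80,75,8,"pics/a3.png")
E
```

```text
clock: 3.95
eef_pos: [559.7, -16.8, 41.7]
eef_rot: [3.141, -0.0, 1.205]
wrist_force: [-0.1, -0.2, 3.4]
finger_gap: 27.6
138 [562.74605799  -6.76286466]
140 [562.09112893  -7.51627436]
258 [578.05372564 -53.87502138]
256 [577.08103379 -53.65045777]
```

View pics/a2.png

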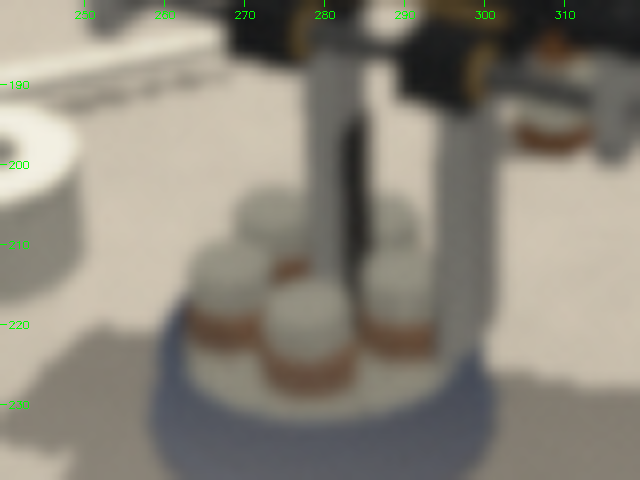

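View pics/a3.png

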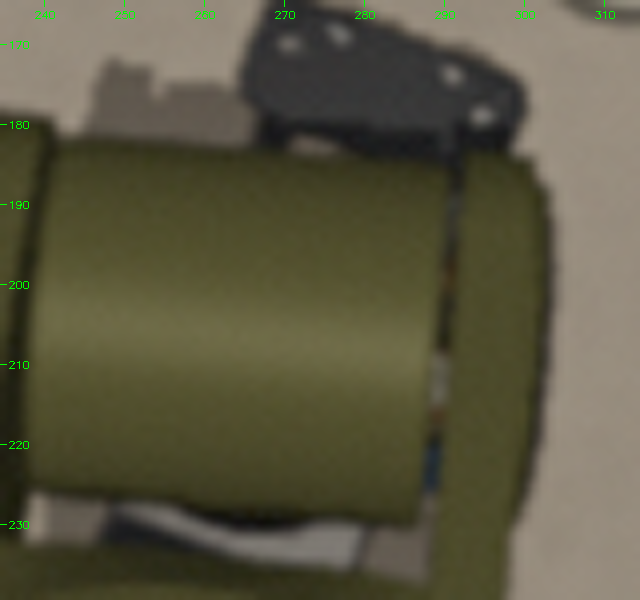

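The side view shows the two fingers straddling the right-hand vial at (290,215), with the inner finger in the middle hole. The pads hold the top of its 28 mm body (gap 27.6). Next I slide it round the ring.

```bash
python3 p.py 563.4 -6.0 41.8 46 8
```

```text
4.05 [559.6 -16.8  41.6] [ 3.141 -0.     1.205] F [-1.  -0.9  4.1] gap 27.5 q [-0.1   0.51  1.64  0.    0.99  0.27]
total mm [ 3.8 10.8  0.2] turn deg -23.0
[0.14, -0.0, -0.0, 0, 0, 0.05]
[0.14, -0.01, -0.0, 0, 0, 0.05]
[0.14, -0.02, -0.0, 0, 0, 0.05]
[0.14, -0.03, -0.0, 0, 0, 0.05]
[0.14, -0.03, -0.0, 0, 0, 0.05]
[0.14, -0.04, -0.0, 0, 0, 0.05]
[0.14, -0.05, -0.0, 0, 0, 0.05]
[0.13, -0.05, -0.0, 0, 0, 0.05]
```

```bash
python3 -m jog '[[0.14,-0.06,0,0,0,0.05,20],[0.14,-0.06,0,0,0,0.05,20],[0.14,-0.05,0,0,0,0.05,20],[0.14,-0.03,0,0,0,0.05,20],[0.14,-0.02,0,0,0,0.05,20],[0.14,-0.01,0,0,0,0.05,20],[0.14,0,0,0,0,0.05,20],[0.13,0,0,0,0,0.05,20]]'; python3 -m jog '[[0,0,0,0,0,0,20],[0,0,0,0,0,0,20]]';python3 p.py 563.4 -6.0 41.8 46 1
```

```text
clock: 4.85
eef_pos: [563.6, -6.8, 41.7]
eef_rot: [3.14, -0.0, 0.803]
wrist_force: [1.8, -3.9, 2.6]
finger_gap: 27.6
clock: 5.05
eef_pos: [563.6, -6.6, 41.7]
eef_rot: [3.14, -0.001, 0.806]
wrist_force: [4.1, -3.8, 2.5]
finger_gap: 28.1
5.05 [563.6  -6.6  41.7] [ 3.14e+00 -1.00e-03  8.06e-01] F [ 4.1 -3.8  2.5] gap 28.1 q [-0.08  0.52  1.63 -0.    0.99  0.69]
total mm [-0.2  0.6  0.1] turn deg -0.2
[0.03, -0.06, -0.01, 0, 0, 0.003]
```

```bash
python3 -m jog '[[0,0,0,0,0,0,28],[0,0,0,0,0,0,35],[0,0,0,0,0,0,36],[0,0,-0.8,0,0,0,36],[0,0,-1.2,0,0,0,36],[0,0,-1.2,0,0,0,36],[0,0,-0.8,0,0,0,36],[0,0,0,0,0,0,36]]'; python3 p.py 571 -46.6 82 148 12; python3 m.py
```

```text
clock: 5.85
eef_pos: [563.8, -6.4, 83.2]
eef_rot: [3.14, -0.002, 0.805]
wrist_force: [0.9, 0.4, 0.1]
finger_gap: 33.6
5.85 [563.8  -6.4  83.2] [ 3.14e+00 -2.00e-03  8.05e-01] F [0.9 0.4 0.1] gap 33.6 q [-0.08  0.46  1.61  0.    1.07  0.69]
total mm [  7.2 -40.2  -1.2] turn deg 101.9
[-0.2, 0.28, 0.01, 0, 0, -0.148]
[-0.24, 0.24, 0.01, 0, 0, -0.148]
[-0.27, 0.21, 0.01, 0, 0, -0.148]
[-0.3, 0.16, 0.01, 0, 0, -0.148]
[-0.32, 0.12, 0.01, 0, 0, -0.148]
[-0.33, 0.07, 0.01, 0, 0, -0.148]
[-0.34, 0.02, 0.01, 0, 0, -0.148]
[-0.34, -0.03, 0.01, 0, 0, -0.148]
[-0.33, -0.08, 0.01, 0, 0, -0.148]
[-0.32, -0.13, 0.01, 0, 0, -0.148]
[-0.29, -0.17, 0.01, 0, 0, -0.148]
[-0.26, -0.22, 0.01, 0, 0, -0.148]Traceback (most recent call last):
  File "m.py", line 30, in <module>
    d=cam("top"); o=measure(d)
                    ~~~~~~~^^^
  File "m.py", line 14, in measure
    (cx,cy),rad=cv2.minEnclosingCircle(c); e=cv2.fitEllipse(cv2.convexHull(c))
                                             ~~~~~~~~~~~~~~^^^^^^^^^^^^^^^^^^^
cv2.error: OpenCV(4.12.0) /io/opencv/modules/imgproc/src/shapedescr.cpp:361: error: (-201:Incorrect size of input array) There should be at least 5 points to fit the ellipse in function 'fitEllipseNoDirect'
```

```bash
python3 -m jog '[[-0.2,0.28,0,0,0,-0.148,36],[-0.24,0.24,0,0,0,-0.148,36],[-0.27,0.21,0,0,0,-0.148,36],[-0.3,0.16,0,0,0,-0.148,36],[-0.32,0.12,0,0,0,-0.148,36],[-0.33,0.07,0,0,0,-0.148,36],[-0.34,0.02,0,0,0,-0.148,36],[-0.34,-0.03,0,0,0,-0.148,36]]'; python3 -m jog '[[-0.33,-0.08,0,0,0,-0.148,36],[-0.32,-0.13,0,0,0,-0.148,36],[-0.29,-0.17,0,0,0,-0.148,36],[-0.26,-0.22,0,0,0,-0.148,36],[0,0,0,0,0,0,36],[0,0,0,0,0,0,36],[0,0,0,0,0,0,36]]';  python3 p.py 571 -46.6 42 148 4;python3 - <<'E'
from h import *
d=cam("side"); crop(d,240,180,80,60,8,"pics/b2.png")
E
```

```text
clock: 6.7
eef_pos: [567.7, -33.3, 80.9]
eef_rot: [-3.141, -0.0, 1.995]
wrist_force: [0.1, -0.8, 0.1]
finger_gap: 33.6
clock: 7.4
eef_pos: [570.2, -46.4, 81.2]
eef_rot: [-3.141, -0.0, 2.577]
wrist_force: [-0.2, 0.2, -0.8]
finger_gap: 33.9
7.4 [570.2 -46.4  81.2] [-3.141 -0.     2.577] F [-0.2  0.2 -0.8] gap 33.9 q [-0.15  0.48  1.58  0.    1.08 -1.15]
total mm [  0.8  -0.2 -39.2] turn deg 0.3
[-0.02, 0.01, 0.98, 0, 0, -0.001]
[-0.02, 0.01, 0.98, 0, 0, -0.001]
[-0.02, 0.01, 0.98, 0, 0, -0.001]
[-0.02, 0.01, 0.98, 0, 0, -0.001]
```

View pics/b2.png

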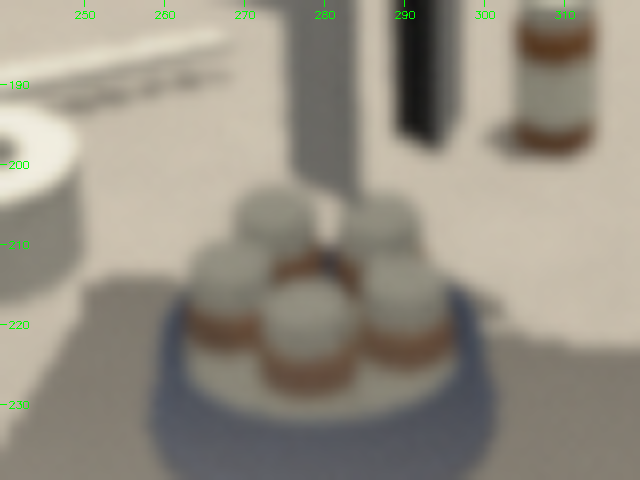

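Run:
```python
from h import *
d=cam("side")
for p in [(563.5,-6.5,66),(559.7,-16.6,66),(559.7,-12,66)]: print(np.round(proj(d,p),1))
im=cv2.resize(d["color"][190:245,250:310],None,fx=13,fy=10.9,interpolation=cv2.INTER_CUBIC)
im=np.clip(im.astype(float)*1.7,0,255).astype(np.uint8)
d2=dict(d); d2["color"]=np.clip(d["color"].astype(float)*1.6,0,255).astype(np.uint8)
crop(d2,255,195,50,40,15,"pics/b3.png",5)
```

```text
[288.2 215.7]
[290.3 213.4]
[290.1 214.5]
```

View pics/b3.png

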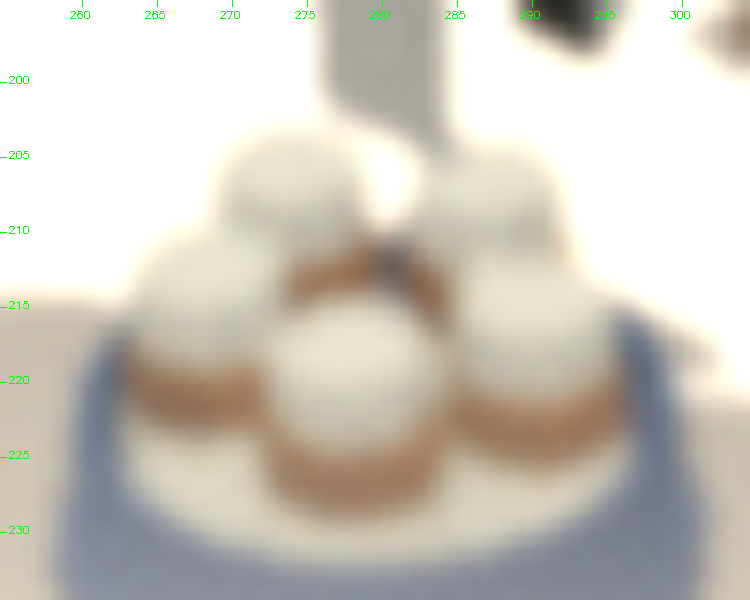

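The brightened crop shows the first vial's cap at (290,214), so it only slid about 4 mm and then slipped through the pads, pinned against the wall. For the next one I'll grip more firmly and stay off the wall.

```bash
python3 -m jog '[[-0.08,0.03,1.0,0,0,0,36],[0,0,1.0,0,0,0,36],[0,0,1.0,0,0,0,36],[0,0,0.9,0,0,0,36],[0,0,0,0,0,0,36],[0,0,0,0,0,0,33],[0,0,0,0,0,0,31],[0,0,0,0,0,0,29]]' 12;python3 -m jog '[[0,0,0,0,0,0,26],[0,0,0,0,0,0,22],[0,0,0,0,0,0,20],[0,0,0,0,0,0,20]]' 12
python3 - <<'E'
from h import *
C=np.array([584,-25.9])
for r,a in ((27,250),(27,260),(27.5,262)): print(a, C+r*np.array([np.cos(np.radians(a)),np.sin(np.radians(a))]))
E
python3 p.py 579.3 -52.5 41.7 170 8
```

```text
clock: 8.3
eef_pos: [571.5, -46.8, 42.9]
eef_rot: [3.141, 0.001, 2.581]
wrist_force: [-0.0, 0.2, 0.1]
finger_gap: 27.5
clock: 8.7
eef_pos: [571.4, -46.8, 42.8]
eef_rot: [3.141, 0.001, 2.581]
wrist_force: [-0.2, -0.8, 3.7]
finger_gap: 27.6
250 [574.76545613 -51.27170076]
260 [579.3114992  -52.48980933]
262 [580.17273972 -53.13237189]
8.7 [571.4 -46.8  42.8] [3.141e+00 1.000e-03 2.581e+00] F [-0.2 -0.8  3.7] gap 27.6 q [-0.15  0.53  1.6  -0.    1.01 -1.16]
total mm [ 7.9 -5.7 -1.1] turn deg 22.1
[-0.12, -0.01, 0.01, 0, 0, -0.048]
[-0.12, -0.01, 0.01, 0, 0, -0.048]
[-0.12, -0.02, 0.01, 0, 0, -0.048]
[-0.12, -0.03, 0.01, 0, 0, -0.048]
[-0.12, -0.03, 0.01, 0, 0, -0.048]
[-0.12, -0.04, 0.01, 0, 0, -0.048]
[-0.11, -0.04, 0.01, 0, 0, -0.048]
[-0.11, -0.05, 0.01, 0, 0, -0.048]
```

```bash
python3 -m jog '[[0,0,0,0,0,0,28],[0,0,0,0,0,0,31],[0,0,0,0,0,0,32],[0,0,-0.3,0,0,0,32],[0,0,-0.3,0,0,0,32],[0,0,0,0,0,0,27],[0,0,0,0,0,0,23],[0,0,0,0,0,0,20]]' 12;python3 -m jog '[[0,0,0,0,0,0,20],[0,0,0,0,0,0,20]]' 12; python3 p.py 579.3 -52.5 48 170 8
```

```text
clock: 9.5
eef_pos: [571.5, -46.9, 48.9]
eef_rot: [3.141, 0.001, 2.581]
wrist_force: [0.1, 0.2, 5.9]
finger_gap: 26.7
clock: 9.7
eef_pos: [571.5, -46.8, 48.9]
eef_rot: [3.141, 0.001, 2.581]
wrist_force: [-0.6, -0.9, 6.0]
finger_gap: 26.7
9.7 [571.5 -46.8  48.9] [3.141e+00 1.000e-03 2.581e+00] F [-0.6 -0.9  6. ] gap 26.7 q [-0.15  0.52  1.6  -0.    1.02 -1.16]
total mm [ 7.8 -5.7 -0.9] turn deg 22.1
[-0.12, -0.01, 0.01, 0, 0, -0.048]
[-0.12, -0.01, 0.01, 0, 0, -0.048]
[-0.12, -0.02, 0.01, 0, 0, -0.048]
[-0.12, -0.03, 0.01, 0, 0, -0.048]
[-0.12, -0.03, 0.01, 0, 0, -0.048]
[-0.11, -0.04, 0.01, 0, 0, -0.048]
[-0.11, -0.04, 0.01, 0, 0, -0.048]
[-0.11, -0.05, 0.01, 0, 0, -0.048]
```

```bash
python3 -m jog '[[0,0,0,0,0,0,28],[0,0,0,0,0,0,31],[0,0,0,0,0,0,32],[0,0,-0.3,0,0,0,32],[0,0,-0.3,0,0,0,30],[0,0,0,0,0,0,25],[0,0,0,0,0,0,21],[0,0,0,0,0,0,18]]' 12;python3 -m jog '[[0,0,0,0,0,0,18],[0,0,0,0,0,0,18]]' 12
```

```text
clock: 10.5
eef_pos: [571.4, -46.9, 54.8]
eef_rot: [3.141, 0.001, 2.581]
wrist_force: [0.5, -0.4, 4.8]
finger_gap: 23.1
clock: 10.7
eef_pos: [571.4, -46.8, 54.8]
eef_rot: [3.141, 0.001, 2.581]
wrist_force: [-0.3, -1.4, 5.6]
finger_gap: 23.6
```

```bash
python3 -m jog '[[-0.12,-0.01,0,0,0,-0.048,18],[-0.12,-0.02,0,0,0,-0.048,18],[-0.12,-0.02,0,0,0,-0.048,18],[-0.12,-0.03,0,0,0,-0.048,18],[-0.12,-0.03,0,0,0,-0.048,18],[-0.12,-0.03,0,0,0,-0.048,18],[-0.12,-0.03,0,0,0,-0.048,18],[-0.11,-0.03,0,0,0,-0.048,18]]'; python3 -m jog '[[0,0,0,0,0,0,18],[0,0,0,0,0,0,18]]';python3 p.py 579.3 -52.5 55 170 1
python3 - <<'E'
from h import *
d=cam("side")
print(np.round(proj(d,(579.3,-52.5,66)),1),np.round(proj(d,(571,-46.6,66)),1))
d["color"]=np.clip(d["color"].astype(float)*1.6,0,255).astype(np.uint8)
crop(d,255,190,50,40,15,"pics/b4.png",5)
E
```

```text
clock: 11.5
eef_pos: [579.4, -52.2, 54.9]
eef_rot: [3.141, 0.0, 2.967]
wrist_force: [-2.2, -0.3, 7.9]
finger_gap: 23.6
clock: 11.7
eef_pos: [579.3, -52.2, 54.8]
eef_rot: [3.141, 0.0, 2.965]
wrist_force: [-1.6, -1.3, 6.9]
finger_gap: 23.4
11.7 [579.3 -52.2  54.8] [3.141 0.    2.965] F [-1.6 -1.3  6.9] gap 23.4 q [-0.15  0.53  1.57  0.    1.04 -1.55]
total mm [-0.  -0.3  0.2] turn deg 0.1
[-0.0, -0.03, -0.02, 0, 0, -0.002]
[283.7 204.6] [286.9 206.1]
```

View pics/b4.png

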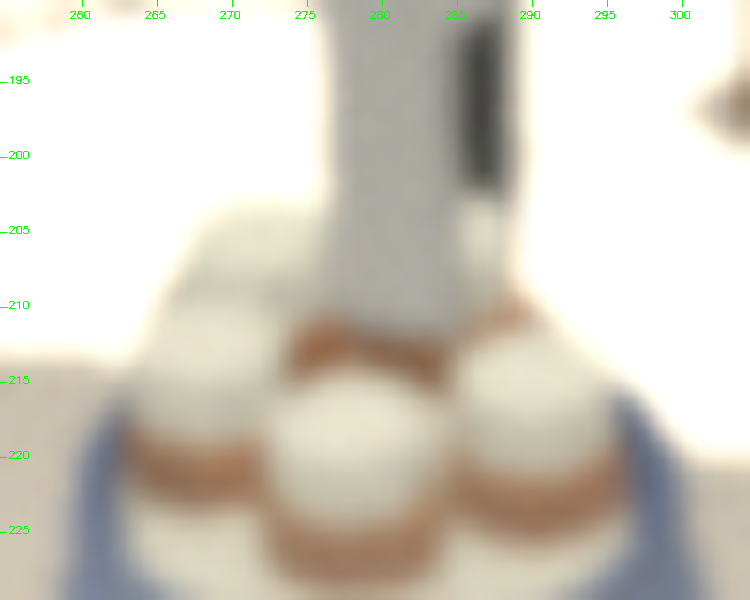

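The view now shows the gripped vial has really moved: its cap's right edge is at about 288.5, as predicted. Its neighbour moved along too. I'll nudge it out 1 mm, release, and go back to the first vial.

```bash
python3 -m jog '[[0,-0.05,0,0,0,0,18],[0,-0.05,0,0,0,0,18],[0,0,0,0,0,0,20],[0,0,0,0,0,0,26],[0,0,0,0,0,0,33],[0,0,-1.0,0,0,0,34],[0,0,-1.4,0,0,0,34],[0,0,-1.0,0,0,0,34]]'; python3 p.py 560.5 -13.5 86 61 13
```

```text
clock: 12.55
eef_pos: [579.5, -53.3, 90.3]
eef_rot: [3.142, 0.002, 2.965]
wrist_force: [0.4, 0.4, 0.8]
finger_gap: 32.0
12.55 [579.5 -53.3  90.3] [3.142e+00 2.000e-03 2.965e+00] F [0.4 0.4 0.8] gap 32.0 q [-0.15  0.48  1.55 -0.    1.11 -1.55]
total mm [-19.   39.8  -4.3] turn deg -108.9
[0.2, 0.28, 0.03, 0, 0, 0.146]
[0.24, 0.24, 0.03, 0, 0, 0.146]
[0.27, 0.21, 0.03, 0, 0, 0.146]
[0.3, 0.17, 0.03, 0, 0, 0.146]
[0.32, 0.12, 0.03, 0, 0, 0.146]
[0.33, 0.07, 0.03, 0, 0, 0.146]
[0.34, 0.02, 0.03, 0, 0, 0.146]
[0.34, -0.03, 0.03, 0, 0, 0.146]
[0.33, -0.07, 0.03, 0, 0, 0.146]
[0.32, -0.12, 0.03, 0, 0, 0.146]
[0.3, -0.17, 0.03, 0, 0, 0.146]
[0.27, -0.21, 0.03, 0, 0, 0.146]
[0.24, -0.24, 0.03, 0, 0, 0.146]
```

```bash
python3 -m jog '[[0.2,0.28,0,0,0,0.146,34],[0.24,0.24,0,0,0,0.146,34],[0.27,0.21,0,0,0,0.146,34],[0.3,0.17,0,0,0,0.146,34],[0.32,0.12,0,0,0,0.146,34],[0.33,0.07,0,0,0,0.146,34],[0.34,0.02,0,0,0,0.146,34],[0.34,-0.03,0,0,0,0.146,34]]'; python3 -m jog '[[0.33,-0.07,0,0,0,0.146,34],[0.32,-0.12,0,0,0,0.146,34],[0.3,-0.17,0,0,0,0.146,34],[0.27,-0.21,0,0,0,0.146,34],[0.24,-0.24,0,0,0,0.146,34],[0,0,0,0,0,0,34],[0,0,0,0,0,0,34],[0,0,0,0,0,0,34]]'
python3 - <<'E'
from h import *
d=cam("side")
print(ray(d,290.2,214.2,66))
d["color"]=np.clip(d["color"].astype(float)*1.6,0,255).astype(np.uint8)
crop(d,255,190,50,40,15,"pics/b5.png",5)
E
```

```text
clock: 13.35
eef_pos: [567.4, -28.6, 89.5]
eef_rot: [3.141, 0.0, 1.791]
wrist_force: [-0.4, -0.3, 0.2]
finger_gap: 32.1
clock: 14.15
eef_pos: [560.0, -13.4, 88.8]
eef_rot: [3.141, -0.0, 1.07]
wrist_force: [1.1, 0.1, -0.8]
finger_gap: 32.1
[559.65110997 -13.20502214]
```

View pics/b5.png

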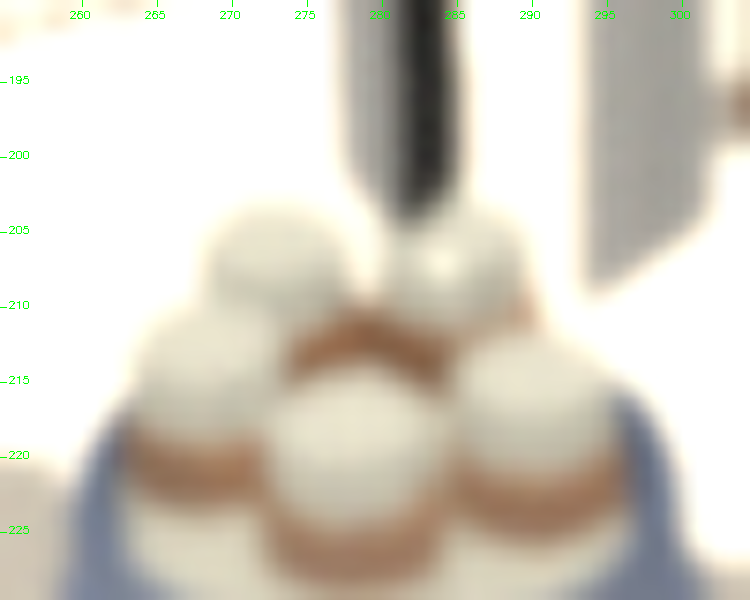

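Back cap centres: about (284.5,206) and (273,206). The vial to grasp is at (290,214), i.e. (559.7,-13.2), right under the TCP. Descend and grip its cap.

```bash
python3 -m jog '[[0,0,1.0,0,0,0,34],[0,0,1.0,0,0,0,34],[0,0,0.9,0,0,0,34],[0,0,0.5,0,0,0,32],[0,0,0,0,0,0,29],[0,0,0,0,0,0,26],[0,0,0,0,0,0,22],[0,0,0,0,0,0,18]]' 12;python3 -m jog '[[0,0,0,0,0,0,18],[0,0,0,0,0,0,18]]' 12; python3 -c "
import numpy as np
for r,a in ((27,136),(27,134)): print(584+r*np.cos(np.radians(a)),-25.9+r*np.sin(np.radians(a)))"; python3 p.py 564.6 -7.1 55 45 8
```

```text
clock: 15.0
eef_pos: [560.0, -13.3, 54.8]
eef_rot: [3.141, -0.0, 1.067]
wrist_force: [-0.5, 0.3, -0.1]
finger_gap: 23.9
clock: 15.2
eef_pos: [559.9, -13.2, 54.6]
eef_rot: [3.141, -0.0, 1.067]
wrist_force: [-0.0, -0.4, -0.1]
finger_gap: 23.4
564.5778253908564 -7.1442239976070745
565.244223997607 -6.47782539085642
15.2 [559.9 -13.2  54.6] [ 3.141 -0.     1.067] F [-0.  -0.4 -0.1] gap 23.4 q [-0.09  0.49  1.63  0.    1.02  0.42]
total mm [4.7 6.1 0.4] turn deg -16.1
[0.1, 0.01, -0.0, 0, 0, 0.035]
[0.1, 0.01, -0.0, 0, 0, 0.035]
[0.1, 0.01, -0.0, 0, 0, 0.035]
[0.1, 0.0, -0.0, 0, 0, 0.035]
[0.1, 0.0, -0.0, 0, 0, 0.035]
[0.1, -0.0, -0.0, 0, 0, 0.035]
[0.1, -0.01, -0.0, 0, 0, 0.035]
[0.1, -0.01, -0.0, 0, 0, 0.035]
```

```bash
python3 -m jog '[[0.1,0,0,0,0,0.035,18],[0.1,0,0,0,0,0.035,18],[0.1,0,0,0,0,0.035,18],[0.1,0,0,0,0,0.035,18],[0.1,0,0,0,0,0.035,18],[0.1,0,0,0,0,0.035,18],[0.1,0,0,0,0,0.035,18],[0.1,-0.02,0,0,0,0.035,18]]'; python3 -m jog '[[0,-0.05,0,0,0,0,18],[0,0,0,0,0,0,18],[0,0,0,0,0,0,18]]';python3 - <<'E'
from h import *
st()
d=cam("side")
d["color"]=np.clip(d["color"].astype(float)*1.6,0,255).astype(np.uint8)
crop(d,255,190,50,40,15,"pics/b6.png",5)
E
```

```text
clock: 16.0
eef_pos: [564.5, -6.7, 54.8]
eef_rot: [3.141, -0.0, 0.785]
wrist_force: [-1.4, -1.2, 1.3]
finger_gap: 23.2
clock: 16.3
eef_pos: [564.1, -6.3, 54.6]
eef_rot: [3.141, -0.0, 0.788]
wrist_force: [0.4, 0.1, 1.9]
finger_gap: 23.5
16.3 [564.1  -6.3  54.6] [ 3.141 -0.     0.788] F [0.4 0.1 1.9] gap 23.5 q [-0.08  0.5   1.62 -0.    1.02  0.71]
```

View pics/b6.png

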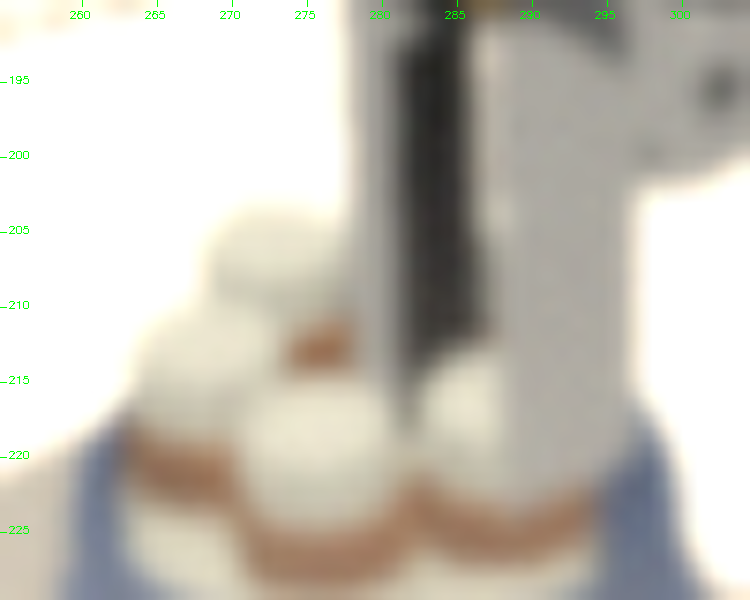

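The vial followed this time, with its cap showing at (287,217), and its neighbour slid along to (276,219). Release, lift and go to vial_6.

```bash
python3 -m jog '[[0,0,0,0,0,0,20],[0,0,0,0,0,0,26],[0,0,0,0,0,0,33],[0,0,-1.0,0,0,0,36],[0,0,-1.6,0,0,0,36],[0,0,-1.6,0,0,0,36]]';  python3 p.py 529.4 -200.2 90 108 9
```

```text
clock: 16.95
eef_pos: [564.0, -6.3, 97.5]
eef_rot: [-3.141, 0.0, 0.787]
wrist_force: [0.3, 0.3, -1.0]
finger_gap: 33.7
16.95 [564.   -6.3  97.5] [-3.141  0.     0.787] F [ 0.3  0.3 -1. ] gap 33.7 q [-0.08  0.44  1.59  0.    1.11  0.71]
total mm [ -34.6 -193.9   -7.5] turn deg 62.9
[-1.8, 1.25, 0.08, 0, 0, -0.122]
[-1.94, 1.02, 0.08, 0, 0, -0.122]
[-2.05, 0.78, 0.08, 0, 0, -0.122]
[-2.13, 0.52, 0.08, 0, 0, -0.122]
[-2.17, 0.26, 0.08, 0, 0, -0.122]
[-2.19, -0.01, 0.08, 0, 0, -0.122]
[-2.17, -0.27, 0.08, 0, 0, -0.122]
[-2.12, -0.53, 0.08, 0, 0, -0.122]
[-2.04, -0.79, 0.08, 0, 0, -0.122]
```

```bash
python3 -m jog '[[-1.8,1.25,0,0,0,-0.122,40],[-1.94,1.02,0,0,0,-0.122,44],[-2.05,0.78,0,0,0,-0.122,46],[-2.13,0.52,0,0,0,-0.122,46],[-2.17,0.26,0,0,0,-0.122,46],[-2.19,0,0,0,0,-0.122,46],[-2.17,-0.27,0,0,0,-0.122,46],[-2.12,-0.53,0,0,0,-0.122,46]]'; python3 -m jog '[[-2.04,-0.79,0,0,0,-0.122,46],[0,0,0,0,0,0,46],[0,0,0,0,0,0,46],[0,0,0,0,0,0,46]]'; python3 p.py 529.4 -200.2 50 108 4
python3 - <<'E'
from h import *
d=cam("top"); crop(d,240,170,75,75,8,"pics/d1.png")
E
python3 m.py
```

```text
clock: 17.75
eef_pos: [533.2, -179.6, 97.2]
eef_rot: [3.141, 0.0, 1.768]
wrist_force: [0.0, 0.1, 0.1]
finger_gap: 43.0
clock: 18.15
eef_pos: [529.6, -199.5, 96.7]
eef_rot: [3.141, -0.0, 1.883]
wrist_force: [-0.4, 0.4, 0.5]
finger_gap: 43.4
18.15 [ 529.6 -199.5   96.7] [ 3.141 -0.     1.883] F [-0.4  0.4  0.5] gap 43.4 q [-0.43  0.45  1.59  0.    1.11 -0.74]
total mm [ -0.2  -0.7 -46.7] turn deg 0.1
[-0.02, -0.01, 1.17, 0, 0, -0.0]
[-0.02, -0.01, 1.17, 0, 0, -0.0]
[-0.02, -0.01, 1.17, 0, 0, -0.0]
[-0.02, -0.01, 1.17, 0, 0, -0.0]
can [583.95716098 -25.91785626] [275.5 206.9  44.1  44.3]
[271.  193.1] 1623 z66 [611. -17.] z61 [611.6 -16.9] rel r 28.4 ang 18
[285.1 196. ] 1608 z66 [604.6 -47.1] z61 [605.1 -47.1] rel r 29.6 ang -46
[261.2 203.1] 1622 z66 [589.7   3.8] z61 [590.2   4.1] rel r 30.3 ang 79
[287.4 208.9] 1648 z66 [576.9 -51.7] z61 [577.3 -51.7] rel r 26.8 ang -105
[266.1 215.2] 1640 z66 [563.8  -6.4] z61 [564.2  -6.2] rel r 28.1 ang 136
or [188.5  46.5] 2802 [927.7 158.6]
or [168.9 219. ] 199 [555.7 194.5]
```

View pics/d1.png

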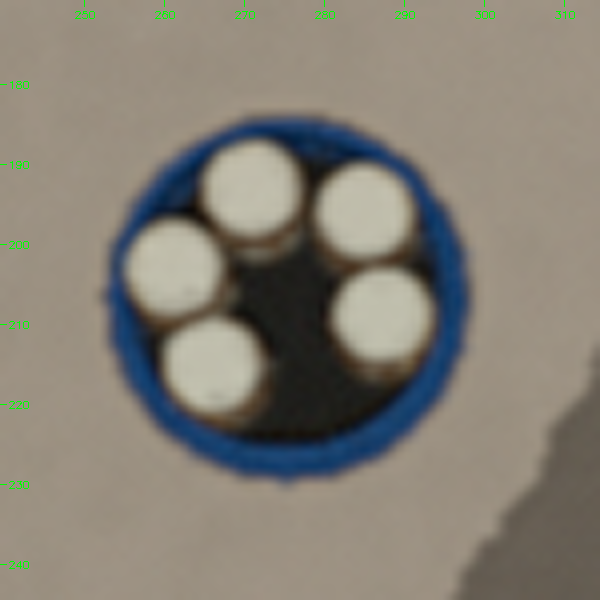

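The top view shows all five upright, at 136°, 79°, 18°, -46° and -105°, with an open slot at the lower side centred near (277,222). The rim-ellipse centre may be biased by the foot, so I'll check it with the near inner rim edge.

Run:
```python
from h import *
d=cam("top"); im=d["color"].astype(float)
for u in (273,276,279):
    print(u,[tuple(im[v,u].astype(int)) for v in range(219,234)])
    print([tuple(im[v,u].astype(int)) for v in range(180,190)])
print(ray(d,275.5,224.6,37)[0]+43.3)
# expected px for candidate centres
for C in ((584,-25.9),(585,-25.9),(586,-25.9)):
    f=lambda r,a,z: np.round(proj(d,(C[0]+r*np.cos(a),C[1]+r*np.sin(a),z)),1)
    print(C,"near in",f(43.3,np.pi,37),"near rim out",f(47.3,np.pi,37),"near foot",f(51.5,np.pi,15),f(51.5,np.pi,0),"far rim out",f(47.3,0,37),"far foot",f(51.5,0,15),"L rim",f(47.3,np.pi/2,37),"R rim",f(47.3,-np.pi/2,37),"L foot",f(51.5,np.pi/2,15))
```

```text
273 [(np.int64(32), np.int64(46), np.int64(57)), (np.int64(37), np.int64(46), np.int64(53)), (np.int64(31), np.int64(38), np.int64(40)), (np.int64(29), np.int64(33), np.int64(34)), (np.int64(26), np.int64(28), np.int64(29)), (np.int64(15), np.int64(19), np.int64(21)), (np.int64(57), np.int64(32), np.int64(14)), (np.int64(110), np.int64(67), np.int64(29)), (np.int64(110), np.int64(65), np.int64(26)), (np.int64(105), np.int64(61), np.int64(24)), (np.int64(104), np.int64(83), np.int64(79)), (np.int64(122), np.int64(134), np.int64(144)), (np.int64(129), np.int64(146), np.int64(157)), (np.int64(130), np.int64(146), np.int64(158)), (np.int64(129), np.int64(144), np.int64(155))]
[(np.int64(129), np.int64(144), np.int64(154)), (np.int64(130), np.int64(145), np.int64(157)), (np.int64(133), np.int64(148), np.int64(159)), (np.int64(127), np.int64(144), np.int64(155)), (np.int64(104), np.int64(106), np.int64(111)), (np.int64(104), np.int64(69), np.int64(49)), (np.int64(84), np.int64(45), np.int64(13)), (np.int64(80), np.int64(79), np.int64(77)), (np.int64(135), np.int64(151), np.int64(154)), (np
[... 2266 characters left out ...]
64(18)), (np.int64(57), np.int64(39), np.int64(26))]
588.4861905671687
(584, -25.9) near in [275.6 226.7] near rim out [275.7 228.5] near foot [275.9 230.8] [276.1 231. ] far rim out [275.4 185.5] far foot [275.7 185. ] L rim [254.  207.1] R rim [297.1 206.7] L foot [252.8 208. ]
(585, -25.9) near in [275.6 226.2] near rim out [275.7 228. ] near foot [275.9 230.3] [276.1 230.6] far rim out [275.4 185. ] far foot [275.7 184.5] L rim [254.  206.6] R rim [297.1 206.3] L foot [252.8 207.5]
(586, -25.9) near in [275.6 225.7] near rim out [275.7 227.6] near foot [275.9 229.9] [276.1 230.2] far rim out [275.4 184.6] far foot [275.7 184.1] L rim [254.  206.2] R rim [297.1 205.8] L foot [252.8 207.1]
```

The near inner edge (v≈225.1) and the wall contacts put the true centre nearer (585.7,-25.6). Then the far vial is only 26.7 mm out and the slot is about 1 mm tight. I'll move the far vial outward first, then close the right one up further.

```bash
python3 p.py 611 -17 96 108.8 5
```

```text
18.3 [ 529.6 -199.5   96.6] [ 3.142 -0.     1.885] F [ 0.3  0.2 -0.2] gap 43.2 q [-0.43  0.45  1.59  0.    1.11 -0.74]
total mm [ 81.4 182.5  -0.6] turn deg 0.8
[2.97, 2.68, 0.01, 0, 0, -0.003]
[2.96, 2.68, 0.01, 0, 0, -0.003]
[2.95, 2.69, 0.01, 0, 0, -0.003]
[2.95, 2.7, 0.01, 0, 0, -0.003]
[2.94, 2.71, 0.01, 0, 0, -0.003]
```

```bash
python3 -m jog '[[1.8,1.6,0,0,0,-0.01,34],[2.96,2.68,0,0,0,0,34],[2.96,2.69,0,0,0,0,34],[2.95,2.7,0,0,0,0,34],[2.4,2.22,0,0,0,0,34],[1.7,1.57,0,0,0,0,34],[0,0,0,0,0,0,34],[0,0,0,0,0,0,34]]'; python3 -m jog '[[0,0,0,0,0,0,34]]';python3 p.py 611 -17 55 108.8 4
```

```text
clock: 19.1
eef_pos: [610.0, -17.2, 96.3]
eef_rot: [-3.141, -0.0, 1.895]
wrist_force: [0.7, -0.8, -0.9]
finger_gap: 32.0
clock: 19.2
eef_pos: [609.9, -18.2, 96.4]
eef_rot: [-3.141, 0.0, 1.894]
wrist_force: [-0.9, 0.4, -0.9]
finger_gap: 32.2
19.2 [609.9 -18.2  96.4] [-3.141  0.     1.894] F [-0.9  0.4 -0.9] gap 32.2 q [-0.09  0.54  1.45 -0.    1.15 -0.41]
total mm [  1.1   1.2 -41.4] turn deg 0.3
[0.02, 0.04, 1.04, 0, 0, -0.001]
[0.02, 0.04, 1.04, 0, 0, -0.001]
[0.02, 0.04, 1.04, 0, 0, -0.001]
[0.02, 0.04, 1.04, 0, 0, -0.001]
```

```bash
python3 -m jog '[[0.08,0.14,1.2,0,0,0,34],[0,0,1.2,0,0,0,34],[0,0,1.1,0,0,0,34],[0,0,0.6,0,0,0,33],[0,0,0,0,0,0,30],[0,0,0,0,0,0,26],[0,0,0,0,0,0,22],[0,0,0,0,0,0,18]]' 12;python3 -m jog '[[0,0,0,0,0,0,18],[0,0,0,0,0,0,18]]' 12; python3 -m jog '[[0,0.06,0,0,0,0,18],[0,0.06,0,0,0,0,18],[0,0.06,0,0,0,0,18],[0,0.06,0,0,0,0,18],[0,0,0,0,0,0,18],[0,0,0,0,0,0,18]]'
```

```text
clock: 20.0
eef_pos: [611.5, -16.3, 55.9]
eef_rot: [3.141, 0.0, 1.895]
wrist_force: [0.2, -0.0, 0.3]
finger_gap: 23.5
clock: 20.2
eef_pos: [611.4, -16.3, 55.7]
eef_rot: [3.141, 0.0, 1.895]
wrist_force: [0.8, 0.2, 0.3]
finger_gap: 23.3
clock: 20.8
eef_pos: [613.6, -15.5, 55.6]
eef_rot: [3.141, 0.0, 1.895]
wrist_force: [-1.3, -0.8, 4.0]
finger_gap: 23.5
```

```bash
python3 -m jog '[[0,0,0,0,0,0,20],[0,0,0,0,0,0,27],[0,0,0,0,0,0,34],[0,0,-1.0,0,0,0,34],[0,0,-1.2,0,0,0,34],[0,0,-0.9,0,0,0,34],[0,0,0,0,0,0,34]]';python3 p.py 576.9 -51.7 86 161 7
```

```text
clock: 21.5
eef_pos: [614.4, -15.6, 88.6]
eef_rot: [3.139, 0.001, 1.895]
wrist_force: [0.1, 0.1, 0.4]
finger_gap: 32.1
21.5 [614.4 -15.6  88.6] [3.139e+00 1.000e-03 1.895e+00] F [0.1 0.1 0.4] gap 32.1 q [-0.08  0.55  1.45  0.    1.14 -0.41]
total mm [-37.5 -36.1  -2.6] turn deg 52.4
[-0.32, -0.67, 0.04, 0, 0, -0.131]
[-0.23, -0.71, 0.04, 0, 0, -0.131]
[-0.13, -0.73, 0.04, 0, 0, -0.131]
[-0.04, -0.74, 0.04, 0, 0, -0.131]
[0.06, -0.74, 0.04, 0, 0, -0.131]
[0.16, -0.73, 0.04, 0, 0, -0.131]
[0.25, -0.7, 0.04, 0, 0, -0.131]
```

```bash
python3 -m jog '[[-0.32,-0.67,0,0,0,-0.131,34],[-0.23,-0.71,0,0,0,-0.131,34],[-0.13,-0.73,0,0,0,-0.131,34],[-0.04,-0.74,0,0,0,-0.131,34],[0.06,-0.74,0,0,0,-0.131,34],[0.16,-0.73,0,0,0,-0.131,34],[0.25,-0.7,0,0,0,-0.131,34],[0,0,0,0,0,0,34]]'; python3 -m jog '[[0,0,0,0,0,0,34],[0,0,0,0,0,0,34]]'; python3 p.py 576.9 -51.7 55 161 4;python3 - <<'E'
from h import *
d=cam("side")
d["color"]=np.clip(d["color"].astype(float)*1.6,0,255).astype(np.uint8)
crop(d,255,190,50,40,15,"pics/e1.png",5); print(proj(d,(576.9,-51.7,66)),proj(d,(613.6,-15.5,66)))
E
```

```text
clock: 22.3
eef_pos: [575.7, -52.1, 86.4]
eef_rot: [-3.141, -0.0, 2.813]
wrist_force: [0.0, -0.1, -0.5]
finger_gap: 32.1
clock: 22.5
eef_pos: [576.3, -51.4, 86.4]
eef_rot: [3.142, 0.0, 2.809]
wrist_force: [-0.8, 0.7, 0.3]
finger_gap: 32.2
22.5 [576.3 -51.4  86.4] [3.142 0.    2.809] F [-0.8  0.7  0.3] gap 32.2 q [-0.15  0.48  1.56  0.    1.1  -1.39]
total mm [  0.6  -0.3 -31.4] turn deg 0.1
[-0.02, -0.0, 0.79, 0, 0, -0.0]
[-0.02, -0.0, 0.79, 0, 0, -0.0]
[-0.02, -0.0, 0.79, 0, 0, -0.0]
[-0.02, -0.0, 0.79, 0, 0, -0.0]
[284.68092798 204.85487914] [267.01240363 212.49300626]
```

View pics/e1.png

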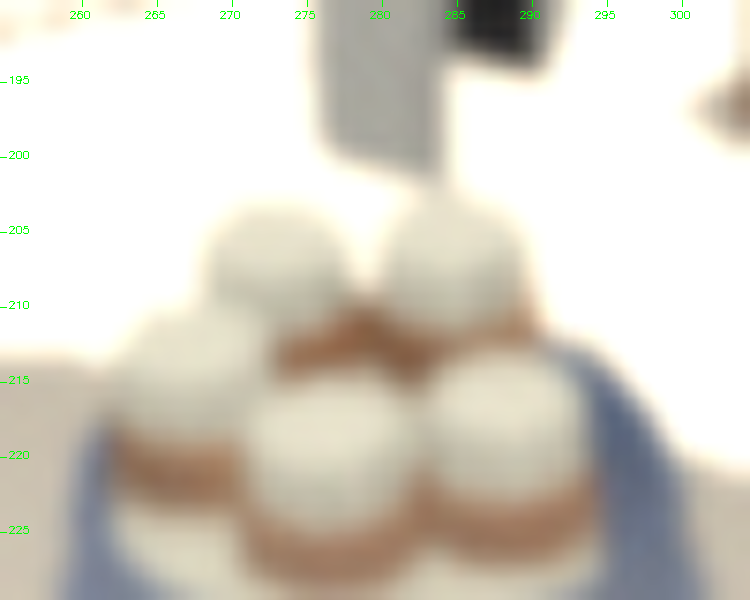

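The far-left vial moved out to (267,213), as intended, and the one to grip next is at (284.7,205.5). Descend, grip and slide it on.

```bash
python3 -m jog '[[-0.07,0,1.0,0,0,0,34],[0,0,1.0,0,0,0,34],[0,0,0.7,0,0,0,34],[0,0,0.4,0,0,0,32],[0,0,0,0,0,0,29],[0,0,0,0,0,0,26],[0,0,0,0,0,0,22],[0,0,0,0,0,0,18]]' 12;python3 -m jog '[[0,0,0,0,0,0,18],[0,0,0,0,0,0,18]]' 12; python3 p.py 580.9 -53.7 55.3 170 5
```

```text
clock: 23.35
eef_pos: [576.9, -51.9, 55.8]
eef_rot: [3.142, 0.0, 2.812]
wrist_force: [-0.2, -0.4, -0.4]
finger_gap: 23.3
clock: 23.55
eef_pos: [576.9, -51.9, 55.7]
eef_rot: [3.142, 0.0, 2.812]
wrist_force: [0.8, -0.2, 1.3]
finger_gap: 23.7
23.55 [576.9 -51.9  55.7] [3.142 0.    2.812] F [ 0.8 -0.2  1.3] gap 23.7 q [-0.15  0.53  1.58 -0.    1.04 -1.39]
total mm [ 4.  -1.8 -0.4] turn deg 8.9
[-0.09, -0.01, 0.01, 0, 0, -0.031]
[-0.09, -0.01, 0.01, 0, 0, -0.031]
[-0.09, -0.01, 0.01, 0, 0, -0.031]
[-0.09, -0.02, 0.01, 0, 0, -0.031]
[-0.09, -0.02, 0.01, 0, 0, -0.031]
```

Then release, lift and go back to vial_6 with a fresh top view.

```bash
python3 -m jog '[[-0.09,-0.01,0,0,0,-0.031,18],[-0.09,-0.01,0,0,0,-0.031,18],[-0.09,-0.01,0,0,0,-0.031,18],[-0.09,-0.02,0,0,0,-0.031,18],[-0.09,-0.02,0,0,0,-0.031,18],[0,0,0,0,0,0,18],[0,0,0,0,0,0,18]]'; python3 -m jog '[[0,0,0,0,0,0,20],[0,0,0,0,0,0,27],[0,0,0,0,0,0,34],[0,0,-1.0,0,0,0,34],[0,0,-1.6,0,0,0,38],[0,0,-1.6,0,0,0,42],[0,0,0,0,0,0,46]]';python3 p.py 529.4 -200.2 96 106 8
```

```text
clock: 24.25
eef_pos: [581.0, -53.7, 55.8]
eef_rot: [-3.142, 0.0, 2.966]
wrist_force: [-2.3, -0.0, 4.4]
finger_gap: 23.4
clock: 24.95
eef_pos: [582.0, -53.9, 100.0]
eef_rot: [3.142, 0.004, 2.967]
wrist_force: [0.5, 0.5, 1.3]
finger_gap: 42.3
24.95 [582.  -53.9 100. ] [3.142 0.004 2.967] F [0.5 0.5 1.3] gap 42.3 q [-0.15  0.48  1.53 -0.    1.13 -1.55]
total mm [ -52.6 -146.3   -4. ] turn deg -64.0
[0.33, -1.92, 0.05, 0, 0, 0.14]
[0.06, -1.94, 0.05, 0, 0, 0.14]
[-0.21, -1.93, 0.05, 0, 0, 0.14]
[-0.48, -1.88, 0.05, 0, 0, 0.14]
[-0.74, -1.8, 0.05, 0, 0, 0.14]
[-0.98, -1.68, 0.05, 0, 0, 0.14]
[-1.2, -1.53, 0.05, 0, 0, 0.14]
[-1.4, -1.34, 0.05, 0, 0, 0.14]
```

```bash
python3 -m jog '[[0.33,-1.92,0,0,0,0.14,46],[0.06,-1.94,0,0,0,0.14,46],[-0.21,-1.93,0,0,0,0.14,46],[-0.48,-1.88,0,0,0,0.14,46],[-0.74,-1.8,0,0,0,0.14,46],[-0.98,-1.68,0,0,0,0.14,46],[-1.2,-1.53,0,0,0,0.14,46],[-1.4,-1.34,0,0,0,0.14,46]]'; python3 -m jog '[[0,0,0,0,0,0,46],[0,0,0,0,0,0,46],[0,0,0,0,0,0,46]]'; python3 p.py 529.4 -200.2 51 106 4;python3 m.py;python3 - <<'E'
from h import *
d=cam("top"); crop(d,240,170,75,75,8,"pics/f1.png")
E
```

```text
clock: 25.75
eef_pos: [527.6, -200.6, 96.9]
eef_rot: [-3.141, -0.0, 1.841]
wrist_force: [-0.6, 0.5, 0.0]
finger_gap: 43.4
clock: 26.05
eef_pos: [528.3, -199.2, 97.2]
eef_rot: [-3.141, -0.0, 1.85]
wrist_force: [-0.2, 0.5, 0.6]
finger_gap: 42.8
26.05 [ 528.3 -199.2   97.2] [-3.141 -0.     1.85 ] F [-0.2  0.5  0.6] gap 42.8 q [-0.43  0.44  1.59  0.    1.11 -0.7 ]
total mm [  1.1  -1.  -46.2] turn deg 0.0
[-0.03, 0.02, 1.16, 0, 0, -0.0]
[-0.03, 0.02, 1.16, 0, 0, -0.0]
[-0.03, 0.02, 1.16, 0, 0, -0.0]
[-0.03, 0.02, 1.16, 0, 0, -0.0]
can [584.02723356 -25.89502433] [275.5 206.9  44.1  44.3]
[270.6 192.2] 1616 z66 [612.9 -16.4] z61 [613.5 -16.2] rel r 30.4 ang 18
[284.8 195.5] 1609 z66 [605.7 -46.5] z61 [606.2 -46.5] rel r 29.9 ang -44
[261.2 203.1] 1615 z66 [589.7   3.8] z61 [590.2   4.1] rel r 30.2 ang 79
[288.  208.1] 1639 z66 [578.5 -53.2] z61 [579.  -53.2] rel r 27.8 ang -101
[266.  215.2] 1639 z66 [563.8  -6.4] z61 [564.1  -6.1] rel r 28.1 ang 136
or [188.5  46.5] 2787 [927.7 158.6]
or [168.9 219. ] 201 [555.6 194.5]
```

View pics/f1.png

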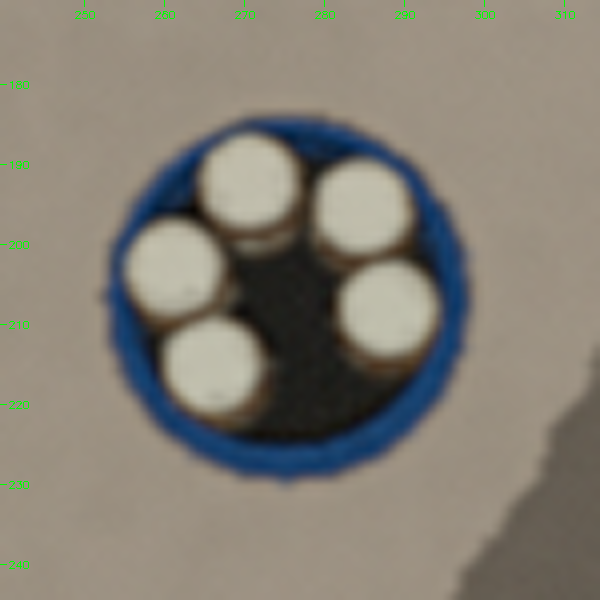

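The top view shows the slot now spans about 117° at the ring radius. Fitting the vials to the wall gives the centre as (585.6,-25.4), so vial_6 goes to (558.0,-34.0). Grasp vial_6 by the cap.

```bash
python3 -m jog '[[-0.14,0.07,1.5,0,0,0,46],[0,0,1.5,0,0,0,46],[0,0,1.1,0,0,0,42],[0,0,0.55,0,0,0,36],[0,0,0,0,0,0,30],[0,0,0,0,0,0,26],[0,0,0,0,0,0,22],[0,0,0,0,0,0,18]]' 15;python3 -m jog '[[0,0,0,0,0,0,18],[0,0,0,0,0,0,18],[0,0,0,0,0,0,18]]' 15; python3 p.py 529.4 -200.4 51 106 1
```

```text
clock: 26.95
eef_pos: [529.4, -201.2, 51.4]
eef_rot: [3.141, 0.0, 1.847]
wrist_force: [-0.1, 1.2, -1.5]
finger_gap: 23.4
clock: 27.25
eef_pos: [529.3, -201.1, 51.2]
eef_rot: [3.141, 0.0, 1.847]
wrist_force: [0.4, -0.2, 2.1]
finger_gap: 23.3
27.25 [ 529.3 -201.1   51.2] [3.141 0.    1.847] F [ 0.4 -0.2  2.1] gap 23.3 q [-0.43  0.51  1.62 -0.    1.02 -0.7 ]
total mm [ 0.1  0.7 -0.2] turn deg 0.2
[0.07, 0.03, 0.02, 0, 0, -0.003]
```

```bash
python3 -m jog '[[0,0,-0.6,0,0,0,18],[0,0,-1.5,0,0,0,18],[0,0,-2.2,0,0,0,18],[0,0,-2.2,0,0,0,18],[0,0,-1.3,0,0,0,18],[0,0,-0.3,0,0,0,18]]';python3 p.py 558.2 -34.7 131 107.3 8
```

```text
clock: 27.85
eef_pos: [529.8, -201.4, 134.0]
eef_rot: [3.139, 0.002, 1.847]
wrist_force: [0.4, 0.6, -1.1]
finger_gap: 23.3
27.85 [ 529.8 -201.4  134. ] [3.139e+00 2.000e-03 1.847e+00] F [ 0.4  0.6 -1.1] gap 23.3 q [-0.43  0.4   1.56 -0.    1.18 -0.7 ]
total mm [ 28.4 166.7  -3. ] turn deg 1.5
[1.91, 0.91, 0.04, 0, 0, -0.003]
[1.9, 0.92, 0.04, 0, 0, -0.003]
[1.9, 0.92, 0.04, 0, 0, -0.003]
[1.9, 0.93, 0.04, 0, 0, -0.003]
[1.9, 0.93, 0.04, 0, 0, -0.003]
[1.89, 0.94, 0.04, 0, 0, -0.003]
[1.89, 0.95, 0.04, 0, 0, -0.003]
[1.89, 0.95, 0.04, 0, 0, -0.003]
```

```bash
python3 -m jog '[[1.2,0.58,0,0,0,-0.012,18],[1.9,0.92,0,0,0,-0.012,18],[2.3,1.12,0,0,0,0,18],[2.4,1.18,0,0,0,0,18],[2.4,1.18,0,0,0,0,18],[2.2,1.1,0,0,0,0,18],[1.6,0.8,0,0,0,0,18],[1.18,0.59,0,0,0,0,18]]'; python3 -m jog '[[0,0,0,0,0,0,18],[0,0,0,0,0,0,18],[0,0,0,0,0,0,18],[0,0,0,0,0,0,18]]';python3 p.py 558.2 -34.7 131 107.3 1;python3 - <<'E'
from h import *
d=cam("side")
crop(d,245,160,65,65,9,"pics/g1.png",5); s=st(); p=s["eef_pos"]; print(proj(d,p+np.array([-.2,.7,9.9])),proj(d,p+np.array([-.2,.7,-51])))
E
```

```text
clock: 28.65
eef_pos: [555.8, -32.1, 130.9]
eef_rot: [-3.14, -0.001, 1.872]
wrist_force: [-0.2, -0.3, -0.9]
finger_gap: 23.3
clock: 29.05
eef_pos: [556.2, -34.8, 131.9]
eef_rot: [-3.141, -0.0, 1.87]
wrist_force: [-0.1, -0.2, -2.0]
finger_gap: 23.6
29.05 [556.2 -34.8 131.9] [-3.141 -0.     1.87 ] F [-0.1 -0.2 -2. ] gap 23.6 q [-0.13  0.39  1.58 -0.    1.17 -0.43]
total mm [ 2.   0.1 -0.9] turn deg 0.2
[-0.05, 0.2, 0.09, 0, 0, -0.003]
29.1 [556.2 -34.7 131.9] [-3.142  0.     1.87 ] F [ 0.6  0.5 -0.2] gap 23.1 q [-0.13  0.39  1.58 -0.    1.17 -0.43]
[292.42351883 180.74422896] [292.65786087 203.90424915]
```

View pics/g1.png

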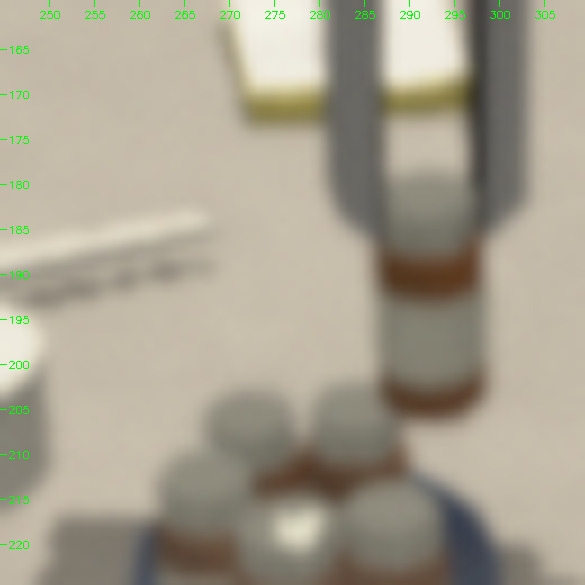

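The held vial hangs upright, with its foot at (292,204) as predicted, over the front-right slot. Correct 2 mm and lower.

```bash
python3 -m jog '[[-0.05,0.2,0.6,0,0,0,18],[0,0,0.8,0,0,0,18],[0,0,0.6,0,0,0,18],[0,0,0.4,0,0,0,18],[0,0,0,0,0,0,18],[0,0,0,0,0,0,18],[0,0,0,0,0,0,18]]'; python3 p.py 558.2 -34.7 107 107.3 1
```

```text
clock: 29.8
eef_pos: [558.5, -34.0, 108.2]
eef_rot: [3.141, 0.0, 1.871]
wrist_force: [1.4, -0.1, -0.1]
finger_gap: 23.1
29.8 [558.5 -34.  108.2] [3.141 0.    1.871] F [ 1.4 -0.1 -0.1] gap 23.1 q [-0.13  0.42  1.6   0.    1.12 -0.43]
total mm [-0.3 -0.7 -1.2] turn deg 0.1
[-0.06, -0.05, 0.12, 0, 0, -0.002]
```

```bash
python3 -m jog '[[-0.05,-0.04,0.25,0,0,0,18],[0,0,0.25,0,0,0,18],[0,0,0.25,0,0,0,18],[0,0,0.2,0,0,0,18],[0,0,0,0,0,0,18]]'; python3 -m jog '[[0,0,0.2,0,0,0,18],[0,0,0.2,0,0,0,18],[0,0,0.2,0,0,0,18],[0,0,0,0,0,0,18]]'; python3 -m jog '[[0,0,0.2,0,0,0,18],[0,0,0.2,0,0,0,18],[0,0,0.2,0,0,0,18],[0,0,0,0,0,0,18]]'
```

```text
clock: 30.3
eef_pos: [557.9, -34.6, 98.1]
eef_rot: [-3.141, -0.0, 1.871]
wrist_force: [-0.2, 0.5, -0.8]
finger_gap: 23.5
clock: 30.7
eef_pos: [558.0, -34.5, 92.1]
eef_rot: [-3.141, -0.0, 1.871]
wrist_force: [-0.0, 0.1, -0.1]
finger_gap: 22.7
clock: 31.1
eef_pos: [558.0, -34.6, 86.1]
eef_rot: [-3.141, -0.0, 1.871]
wrist_force: [-0.8, -0.3, -0.7]
finger_gap: 23.6
```

```bash
python3 -m jog '[[0,0,0.3,0,0,0,18],[0,0,0.3,0,0,0,18],[0,0,0.3,0,0,0,18],[0,0,0.3,0,0,0,18],[0,0,0,0,0,0,18]]'; python3 -m jog '[[0,0,0.3,0,0,0,18],[0,0,0.3,0,0,0,18],[0,0,0.3,0,0,0,18],[0,0,0.2,0,0,0,18],[0,0,0.1,0,0,0,18],[0,0,0,0,0,0,18]]'
```

```text
clock: 31.6
eef_pos: [558.0, -34.5, 74.0]
eef_rot: [-3.141, -0.0, 1.871]
wrist_force: [0.6, 0.7, -0.4]
finger_gap: 23.3
clock: 32.2
eef_pos: [558.1, -34.6, 62.3]
eef_rot: [-3.141, -0.0, 1.871]
wrist_force: [0.2, -1.2, -0.4]
finger_gap: 23.1
```

```bash
python3 -m jog '[[0,0,0.15,0,0,0,18],[0,0,0.15,0,0,0,18],[0,0,0.1,0,0,0,18],[0,0,0.1,0,0,0,18],[0,0,0.05,0,0,0,18],[0,0,0,0,0,0,18]]'; python3 -m jog '[[0,0,0.05,0,0,0,18],[0,0,0.05,0,0,0,18],[0,0,0,0,0,0,18]]'
```

```text
clock: 32.8
eef_pos: [558.1, -34.6, 56.9]
eef_rot: [-3.142, -0.0, 1.871]
wrist_force: [0.5, -1.4, -0.2]
finger_gap: 23.1
clock: 33.1
eef_pos: [558.2, -34.6, 56.2]
eef_rot: [3.141, 0.0, 1.871]
wrist_force: [-0.2, -1.8, 4.5]
finger_gap: 23.3
```

Floor contact, 4.5 N at TCP z 56.2 as expected. Release and go to the logger.

```bash
python3 -m jog '[[0,0,0,0,0,0,20],[0,0,0,0,0,0,27],[0,0,0,0,0,0,34],[0,0,-1.2,0,0,0,34],[0,0,-2.2,0,0,0,36],[0,0,-2.2,0,0,0,40],[0,0,-1.0,0,0,0,44],[0,0,0,0,0,0,46]]';python3 p.py 555.7 194.5 120 107 8
```

```text
clock: 33.9
eef_pos: [558.7, -34.6, 123.5]
eef_rot: [3.139, 0.001, 1.871]
wrist_force: [0.7, 0.4, 0.0]
finger_gap: 42.9
33.9 [558.7 -34.6 123.5] [3.139e+00 1.000e-03 1.871e+00] F [0.7 0.4 0. ] gap 42.9 q [-0.13  0.4   1.59  0.    1.15 -0.43]
total mm [ -3.  229.1  -3.5] turn deg -0.2
[2.75, 0.81, 0.04, 0, 0, 0.0]
[2.75, 0.81, 0.04, 0, 0, 0.0]
[2.75, 0.81, 0.04, 0, 0, 0.0]
[2.75, 0.81, 0.04, 0, 0, 0.0]
[2.75, 0.81, 0.04, 0, 0, 0.0]
[2.75, 0.8, 0.04, 0, 0, 0.0]
[2.75, 0.8, 0.04, 0, 0, 0.0]
[2.75, 0.8, 0.04, 0, 0, 0.0]
```

```bash
python3 -m jog '[[1.8,0.53,0,0,0,0,46],[2.8,0.82,0,0,0,0,46],[3.5,1.03,0,0,0,0,46],[3.7,1.09,0,0,0,0,46],[3.5,1.03,0,0,0,0,46],[3.1,0.91,0,0,0,0,46],[2.2,0.65,0,0,0,0,46],[1.4,0.41,0,0,0,0,46]]'; python3 -m jog '[[0,0,0,0,0,0,46],[0,0,0,0,0,0,46],[0,0,0,0,0,0,46],[0,0,0,0,0,0,46]]'; python3 p.py 555.7 194.5 67 107 4;python3 m.py;python3 - <<'E'
from h import *
d=cam("top"); crop(d,240,170,75,75,8,"pics/i1.png")
E
```

```text
clock: 34.7
eef_pos: [554.2, 196.2, 120.8]
eef_rot: [-3.14, -0.0, 1.872]
wrist_force: [0.5, -0.6, 0.4]
finger_gap: 43.4
clock: 35.1
eef_pos: [555.1, 193.7, 122.0]
eef_rot: [-3.142, 0.0, 1.87]
wrist_force: [-0.2, -1.1, 0.6]
finger_gap: 42.9
35.1 [555.1 193.7 122. ] [-3.142  0.     1.87 ] F [-0.2 -1.1  0.6] gap 42.9 q [ 0.27  0.46  1.5  -0.    1.18 -0.03]
total mm [  0.6   0.8 -55. ] turn deg -0.1
[0.01, 0.02, 1.37, 0, 0, 0.001]
[0.01, 0.02, 1.37, 0, 0, 0.001]
[0.01, 0.02, 1.37, 0, 0, 0.001]
[0.01, 0.02, 1.37, 0, 0, 0.001]
can [583.98684445 -25.93427048] [275.6 206.9  44.1  44.3]
[270.6 192.2] 1606 z66 [612.9 -16.3] z61 [613.5 -16.2] rel r 30.5 ang 18
[284.8 195.4] 1599 z66 [605.7 -46.5] z61 [606.3 -46.5] rel r 29.9 ang -43
[261.2 203. ] 1616 z66 [589.8   3.8] z61 [590.3   4.1] rel r 30.3 ang 79
[288.  208.1] 1626 z66 [578.6 -53.2] z61 [579.  -53.2] rel r 27.8 ang -101
[266.  215.2] 1621 z66 [563.8  -6.3] z61 [564.2  -6.1] rel r 28.2 ang 136
[278.9 217.6] 1634 z66 [558.4 -33.7] z61 [558.7 -33.6] rel r 26.7 ang -163
or [188.5  46.5] 2716 [927.7 158.6]
```

View pics/i1.png

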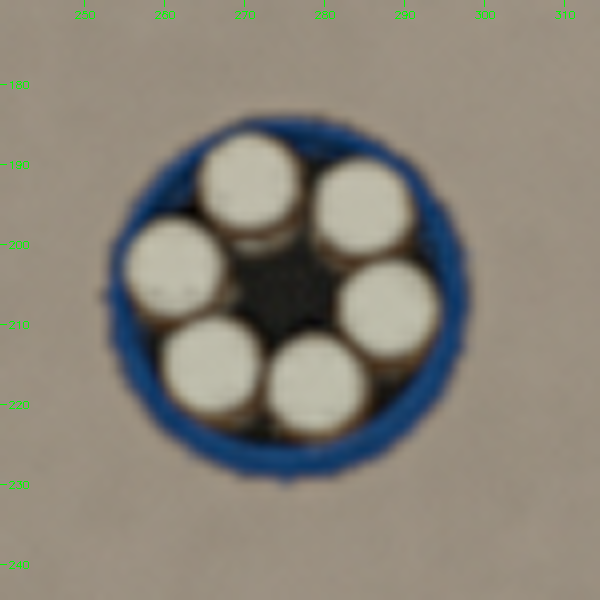

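The top view shows six caps in an even ring, with the hole at about (276,207). Next I compute the best logger point and grip the logger.

```bash
python3 - <<'E'
import numpy as np; from scipy.optimize import minimize
V=np.array([[612.9,-16.3],[605.7,-46.5],[589.8,3.8],[578.6,-53.2],[563.8,-6.3],[558.4,-33.7]])
f=lambda c:-np.min(np.hypot(*(V-c).T))
r=minimize(f,[585.6,-25.4],method="Nelder-Mead"); print(r.x,-r.fun,np.round(np.hypot(*(V-r.x).T),1), minimize(lambda c:np.var(np.hypot(*(V-c).T)),[585,-25]).x)
E
python3 -m jog '[[0.02,0.07,1.6,0,0,0,46],[0,0,1.7,0,0,0,46],[0,0,1.3,0,0,0,44],[0,0,0.8,0,0,0,38],[0,0,0,0,0,0,32],[0,0,0,0,0,0,28],[0,0,0,0,0,0,24],[0,0,0,0,0,0,20]]' 15;python3 -m jog '[[0,0,0,0,0,0,20],[0,0,0,0,0,0,20],[0,0,0,0,0,0,20]]' 15;python3 p.py 555.7 194.5 67 107 1
```

```text
[585.81414773 -25.51413944] 28.610203753091536 [28.6 28.9 29.6 28.6 29.2 28.6] [585.79730209 -25.13699003]
clock: 36.0
eef_pos: [555.8, 195.2, 68.5]
eef_rot: [3.141, 0.0, 1.871]
wrist_force: [0.6, -0.3, -0.9]
finger_gap: 25.7
clock: 36.3
eef_pos: [555.7, 195.2, 68.4]
eef_rot: [3.141, 0.0, 1.871]
wrist_force: [-0.3, -0.6, 3.9]
finger_gap: 25.6
36.3 [555.7 195.2  68.4] [3.141 0.    1.871] F [-0.3 -0.6  3.9] gap 25.6 q [ 0.28  0.53  1.54 -0.    1.07 -0.02]
total mm [-0.  -0.7 -1.4] turn deg -0.2
[-0.07, -0.03, 0.14, 0, 0, 0.003]
```

```bash
python3 -m jog '[[0,0,-0.6,0,0,0,20],[0,0,-1.5,0,0,0,20],[0,0,-2.4,0,0,0,20],[0,0,-2.4,0,0,0,20],[0,0,-1.3,0,0,0,20],[0,0,-0.5,0,0,0,20]]';python3 p.py 585.6 -24.7 154 107 8
```

```text
clock: 36.9
eef_pos: [555.9, 195.3, 156.8]
eef_rot: [3.139, 0.0, 1.871]
wrist_force: [-0.1, 0.3, -0.7]
finger_gap: 25.6
36.9 [555.9 195.3 156.8] [3.139 0.    1.871] F [-0.1  0.3 -0.7] gap 25.6 q [ 0.28  0.43  1.46  0.    1.25 -0.02]
total mm [  29.7 -220.    -2.8] turn deg -0.2
[-2.74, -0.46, 0.03, 0, 0, 0.0]
[-2.74, -0.46, 0.03, 0, 0, 0.0]
[-2.74, -0.46, 0.03, 0, 0, 0.0]
[-2.74, -0.45, 0.03, 0, 0, 0.0]
[-2.74, -0.45, 0.03, 0, 0, 0.0]
[-2.74, -0.45, 0.03, 0, 0, 0.0]
[-2.74, -0.45, 0.03, 0, 0, 0.0]
[-2.74, -0.45, 0.03, 0, 0, 0.0]
```

```bash
python3 -m jog '[[-1.6,-0.26,0,0,0,0,20],[-2.8,-0.46,0,0,0,0,20],[-3.5,-0.58,0,0,0,0,20],[-3.8,-0.63,0,0,0,0,20],[-3.8,-0.63,0,0,0,0,20],[-3.1,-0.52,0,0,0,0,20],[-2.1,-0.35,0,0,0,0,20],[-1.22,-0.2,0,0,0,0,20]]'; python3 -m jog '[[0,0,0,0,0,0,20],[0,0,0,0,0,0,20],[0,0,0,0,0,0,20],[0,0,0,0,0,0,20],[0,0,0,0,0,0,20]]';python3 p.py 585.6 -24.7 154 107 1;python3 - <<'E'
from h import *
d=cam("side")
crop(d,245,150,65,75,8,"pics/j1.png",5); s=st(); p=s["eef_pos"]; print(proj(d,p+np.array([.2,-.65,-68.4])),proj(d,(585.8,-25.3,66)))
E
```

```text
clock: 37.7
eef_pos: [585.1, -27.5, 153.8]
eef_rot: [-3.14, -0.001, 1.869]
wrist_force: [0.2, -0.2, -0.8]
finger_gap: 25.8
clock: 38.2
eef_pos: [585.6, -24.4, 155.0]
eef_rot: [3.142, 0.0, 1.872]
wrist_force: [-0.3, 0.5, -1.1]
finger_gap: 25.3
38.2 [585.6 -24.4 155. ] [3.142 0.    1.872] F [-0.3  0.5 -1.1] gap 25.3 q [-0.1   0.42  1.47  0.    1.24 -0.41]
total mm [ 0.  -0.3 -1. ] turn deg -0.2
[-0.03, -0.01, 0.1, 0, 0, 0.004]
38.25 [585.6 -24.5 155. ] [3.142 0.    1.872] F [ 0.6 -1.  -0.8] gap 25.6 q [-0.1   0.42  1.47  0.    1.24 -0.41]
[279.28056582 203.25578574] [279.52403129 210.75780508]
```

View pics/j1.png

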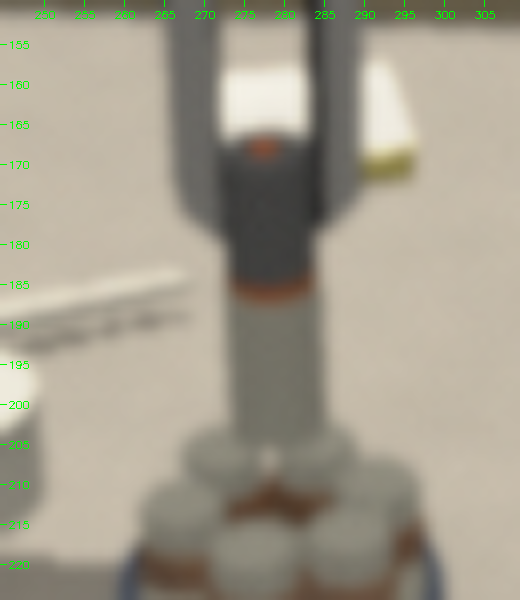

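Run:
```python
from h import *
d=cam("side"); s=st(); p=s["eef_pos"]
for z in (-68.4,-50,-22,-18,0,21.6): print(z,np.round(proj(d,p+np.array([.2,-.65,z])),1))
im=d["color"].astype(int)
g=im.sum(2)
for v in (175,181,190,196,201): print(v,g[v,262:296].tolist())
```

```text
38.3 [585.6 -24.6 155. ] [ 3.142 -0.     1.871] F [ 0.6 -0.4 -1. ] gap 25.6 q [-0.1   0.42  1.47  0.    1.24 -0.41]
-68.4 [279.3 203.2]
-50 [279.1 196.4]
-22 [278.7 185.6]
-18 [278.7 184. ]
0 [278.5 176.9]
21.6 [278.2 168.1]
175 [555, 557, 554, 544, 512, 432, 349, 317, 304, 286, 241, 195, 180, 185, 186, 192, 192, 193, 188, 185, 180, 161, 145, 202, 278, 323, 372, 443, 508, 544, 556, 559, 560, 558]
181 [551, 553, 551, 554, 549, 550, 554, 553, 549, 536, 468, 328, 211, 187, 190, 190, 189, 191, 189, 189, 190, 239, 369, 497, 550, 555, 555, 555, 554, 553, 550, 552, 549, 547]
190 [432, 419, 444, 481, 497, 503, 515, 542, 554, 549, 501, 408, 339, 326, 329, 329, 330, 331, 330, 326, 325, 325, 364, 448, 526, 555, 556, 555, 554, 554, 555, 554, 553, 556]
196 [550, 552, 551, 551, 555, 556, 556, 558, 560, 556, 522, 443, 362, 329, 327, 329, 329, 333, 329, 328, 325, 319, 346, 424, 515, 549, 559, 557, 560, 562, 562, 559, 558, 557]
201 [553, 554, 553, 552, 548, 550, 549, 546, 547, 541, 521, 457, 372, 329, 326, 327, 332, 331, 333, 329, 324, 321, 331, 397, 486, 535, 549, 551, 553, 550, 549, 548, 547, 546]
```

The logger hangs practically upright: its body centre is at (279.3,201) against (279.25,201) predicted, centred over the hole. Lower it.

```bash
python3 -m jog '[[-0.02,0,0.6,0,0,0,20],[0,0,0.8,0,0,0,20],[0,0,0.8,0,0,0,20],[0,0,0.5,0,0,0,20],[0,0,0.2,0,0,0,20],[0,0,0,0,0,0,20],[0,0,0,0,0,0,20]]';  python3 p.py 585.6 -24.7 126 107 1
```

```text
clock: 39.0
eef_pos: [585.8, -25.2, 126.2]
eef_rot: [3.141, 0.0, 1.871]
wrist_force: [-0.6, -0.3, -0.2]
finger_gap: 25.9
39.0 [585.8 -25.2 126.2] [3.141 0.    1.871] F [-0.6 -0.3 -0.2] gap 25.9 q [-0.11  0.45  1.5  -0.    1.19 -0.41]
total mm [-0.2  0.5 -0.2] turn deg -0.2
[0.06, -0.0, 0.02, 0, 0, 0.003]
```

Bottom at about 58 mm. Go on in small steps, watching the force.

```bash
python3 -m jog '[[0.05,0,0.2,0,0,0,20],[0,0,0.2,0,0,0,20],[0,0,0.2,0,0,0,20],[0,0,0.1,0,0,0,20],[0,0,0,0,0,0,20]]';python3 -m jog '[[0,0,0.15,0,0,0,20],[0,0,0.15,0,0,0,20],[0,0,0.15,0,0,0,20],[0,0,0,0,0,0,20]]'
```

```text
clock: 39.5
eef_pos: [585.4, -24.7, 118.7]
eef_rot: [-3.141, -0.0, 1.871]
wrist_force: [0.7, 0.5, -1.2]
finger_gap: 25.7
clock: 39.9
eef_pos: [585.4, -24.7, 114.2]
eef_rot: [-3.141, -0.0, 1.871]
wrist_force: [-0.1, 0.1, 0.1]
finger_gap: 26.1
```

```bash
python3 -m jog '[[0,0,0.15,0,0,0,20],[0,0,0.15,0,0,0,20],[0,0,0.15,0,0,0,20],[0,0,0,0,0,0,20]]';python3 p.py 585.6 -24.7 115 107 1
```

```text
clock: 40.3
eef_pos: [585.4, -24.7, 109.7]
eef_rot: [-3.141, -0.0, 1.871]
wrist_force: [-1.2, -0.2, -0.1]
finger_gap: 25.4
40.3 [585.4 -24.7 109.7] [-3.141 -0.     1.871] F [-1.2 -0.2 -0.1] gap 25.4 q [-0.1   0.47  1.52 -0.    1.15 -0.4 ]
total mm [ 0.2 -0.   5.3] turn deg -0.2
[-0.01, 0.02, -0.53, 0, 0, 0.003]
```

```bash
python3 -m jog '[[0,0,0.25,0,0,0,20],[0,0,0.25,0,0,0,20],[0,0,0.25,0,0,0,20],[0,0,0.25,0,0,0,20],[0,0,0,0,0,0,20]]';python3 -m jog '[[0,0,0.25,0,0,0,20],[0,0,0.25,0,0,0,20],[0,0,0.25,0,0,0,20],[0,0,0.25,0,0,0,20],[0,0,0,0,0,0,20]]'
```

```text
clock: 40.8
eef_pos: [585.3, -24.7, 99.5]
eef_rot: [-3.141, -0.0, 1.871]
wrist_force: [-0.0, 0.1, -0.9]
finger_gap: 25.6
clock: 41.3
eef_pos: [585.3, -24.7, 89.5]
eef_rot: [-3.141, -0.0, 1.871]
wrist_force: [0.1, 0.2, 0.6]
finger_gap: 25.9
```

```bash
python3 -m jog '[[0,0,0.25,0,0,0,20],[0,0,0.25,0,0,0,20],[0,0,0.25,0,0,0,20],[0,0,0.25,0,0,0,20],[0,0,0,0,0,0,20]]'
```

```text
clock: 41.8
eef_pos: [585.3, -24.7, 79.5]
eef_rot: [-3.141, -0.0, 1.871]
wrist_force: [-0.5, 0.3, -0.4]
finger_gap: 25.7
```

```bash
python3 -m jog '[[0,0,0.15,0,0,0,20],[0,0,0.15,0,0,0,20],[0,0,0.1,0,0,0,20],[0,0,0.1,0,0,0,20],[0,0,0.05,0,0,0,20],[0,0,0,0,0,0,20]]';python3 -m jog '[[0,0,0.05,0,0,0,20],[0,0,0,0,0,0,20]]'
```

```text
clock: 42.4
eef_pos: [585.5, -24.7, 74.4]
eef_rot: [-3.141, -0.0, 1.871]
wrist_force: [0.1, 0.5, -0.1]
finger_gap: 25.9
clock: 42.6
eef_pos: [585.5, -24.7, 73.9]
eef_rot: [-3.142, -0.0, 1.871]
wrist_force: [-0.5, 0.2, -0.8]
finger_gap: 25.6
```

```bash
python3 -m jog '[[0,0,0.05,0,0,0,20],[0,0,0.03,0,0,0,20],[0,0,0,0,0,0,20]]'; python3 -m jog '[[0,0,0.02,0,0,0,20],[0,0,0,0,0,0,20]]'
```

```text
clock: 42.9
eef_pos: [585.7, -24.8, 73.4]
eef_rot: [3.141, 0.0, 1.871]
wrist_force: [-1.2, -0.5, 3.0]
finger_gap: 25.8
clock: 43.1
eef_pos: [585.7, -24.8, 73.4]
eef_rot: [3.141, 0.0, 1.871]
wrist_force: [-1.3, -1.0, 5.4]
finger_gap: 25.7
```

Floor contact at z 73.4, exactly as expected. Release slowly, lift and move clear.

```bash
python3 -m jog '[[0,0,0,0,0,0,28],[0,0,0,0,0,0,31],[0,0,0,0,0,0,36],[0,0,0,0,0,0,42],[0,0,-0.8,0,0,0,44],[0,0,-1.8,0,0,0,46],[0,0,-2.4,0,0,0,46],[0,0,-2.4,0,0,0,46]]';python3 -m jog '[[-1.5,-0.5,-2.4,0,0,0,46],[-3,-1,-1.5,0,0,0,46],[-3.5,-1,0,0,0,0,46],[-3.5,-1,0,0,0,0,46],[-3.5,-1,0,0,0,0,46],[-3.5,-1,0,0,0,0,46],[-1.5,-0.5,0,0,0,0,46],[0,0,0,0,0,0,46]]'; python3 m.py;python3 - <<'E'
from h import *
d=cam("top"); crop(d,240,165,75,75,8,"pics/k1.png")
e=cam("side"); crop(e,245,180,70,65,10,"pics/k2.png",5)
cv2.imwrite("pics/k3.png",d["color"])
for p in ((585.8,-25.3,95),(585.8,-25.3,66)): print(proj(d,p),proj(e,p))
E
```

```text
clock: 43.9
eef_pos: [585.4, -24.7, 148.3]
eef_rot: [3.142, -0.0, 1.871]
wrist_force: [-1.0, 0.0, 0.0]
finger_gap: 43.0
clock: 44.7
eef_pos: [587.0, -234.9, 186.0]
eef_rot: [-3.142, -0.0, 1.869]
wrist_force: [-0.5, 0.7, -0.2]
finger_gap: 42.9
can [583.95358529 -25.90278708] [275.5 206.9  44.2  44.4]
[346.4 182.3] 2119 z66 [ 632.8 -178. ] z61 [ 633.5 -178.6] rel r 159.7 ang -72
[270.6 192.2] 1659 z66 [613.  -16.3] z61 [613.6 -16.2] rel r 30.6 ang 18
[284.8 195.4] 1667 z66 [605.7 -46.5] z61 [606.3 -46.5] rel r 30.0 ang -43
[261.2 203. ] 1688 z66 [589.8   3.8] z61 [590.3   4.1] rel r 30.3 ang 79
[288.1 208.1] 1703 z66 [578.6 -53.3] z61 [579.  -53.3] rel r 27.9 ang -101
[436.6 212.2] 2142 z66 [ 567.5 -366.2] z61 [ 567.9 -367.9] rel r 340.7 ang -93
[266.  215.2] 1700 z66 [563.8  -6.2] z61 [564.2  -6. ] rel r 28.2 ang 136
[278.9 217.6] 1706 z66 [558.5 -33.7] z61 [558.8 -33.6] rel r 26.6 ang -163
or [188.6  46.7] 3015 [927.4 158.4]
or [274.6 203.5] 168 [586.3 -25.3]
[274.5166033  203.48335065] [279.19469323 200.09832062]
[274.89965265 204.81820163] [279.52403129 210.75780508]
```

View pics/k1.png

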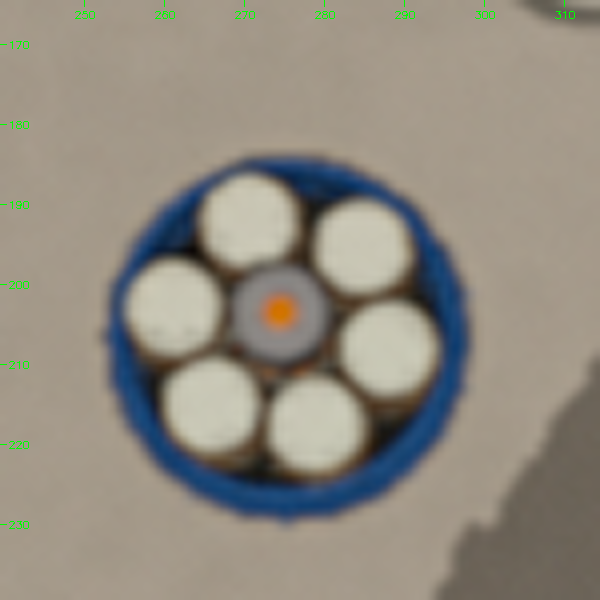

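View pics/k2.png

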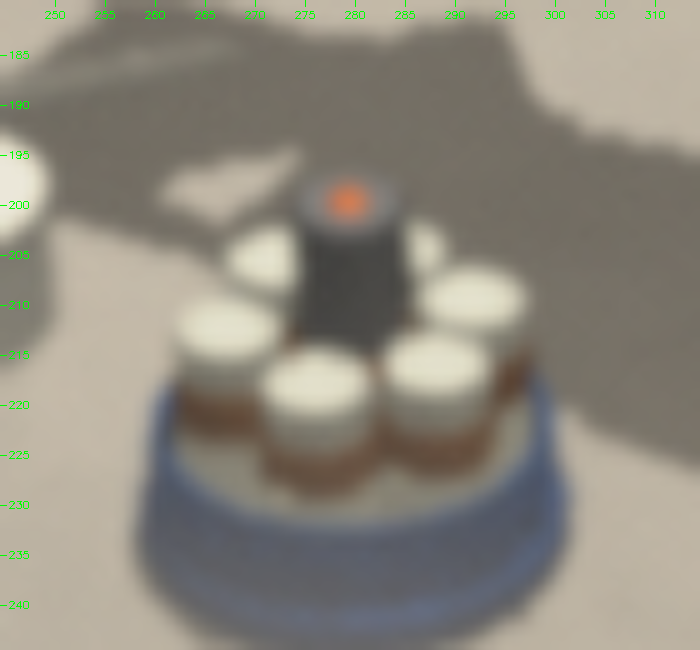

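View pics/k3.png

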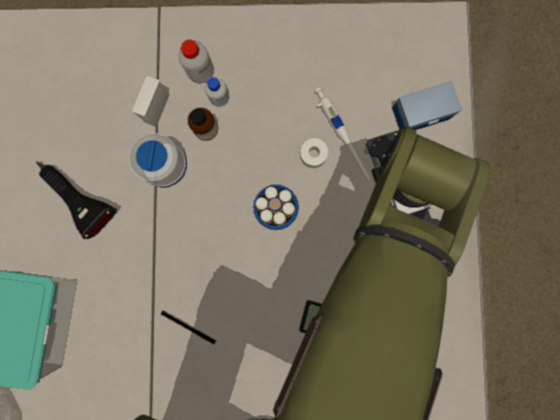

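All seven stand upright. The logger dot is at (274.6,203.5) in the top view and (279.3,199.8) in the side view, both matching a logger seated 95 mm above the desk on the axis. Six caps ring it, and the cover and roll are unmoved. Hand in.

```bash
python3 -c "
from cell import order; print(order.sign_off())"
```

```text
the job is handed in; nothing more can be done
None
```

The canister is packed as asked and handed in at about 45 s: the logger stands in the middle, with the six sample vials in a ring round it.

**What I did:** I slid the five loose vials closer together, gripping them one at a time. Vial_6 then went into the open slot, and the logger into the middle last. Both went down without side force until the floor stopped them, at about 5 N.

**Last checks:**
- **Logger:** its top dot is within 0.5 px of where a logger standing on the floor, on the axis, should appear in both cameras.
- **Ring:** the six caps are about 28.5 to 29.6 mm from the middle by camera, and all look upright. The largest reading is just over the possible 29.3 mm, within camera error.
- **Rest of the scene:** the cover and label roll look unmoved. The arm hid the marker in the last picture, but it never went near it.

**What disagreed:**
- **First slide:** the vial slipped in the fingers, so I repeated it gripping by the cap.
- **Later slide:** the right-hand vial also slipped about 2.5 mm, but left enough room.
- **Canister centre:** the rim outline put it about 2 mm nearer the robot than the vials touching the wall did. I used the wall-based position, and the fit bore it out.

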